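# File the pattern plates upright in the roll-top cabinet

## Task

Put the loose pattern plates away in the roll-top cabinet: push its slatted shutter all the way up until it stays open; stand every plate on its short end, upright and leaning back against the metal fence inside, one to a bay - lay a plate across the wooden sill with its far end at the foot of the fence, then push its raised near end up and over - and when all of them stand, draw the shutter fully down again. Leave the thread cone and the paste cup where they are.

Things in the scene. Friction and masses are not known exactly. Their poses are not given: they have to be found in the camera images.
- cabinet: fixed roll-top cabinet of brown wood with a green slatted shutter, 316 mm deep (x), 470 wide (y), 168 high. Origin: on the bench top under the shutter's axis, mid-width; -x is its front, facing the robot. Inner floor 10 mm up; 450 mm wide inside, between half-disc cheeks of 158 mm radius (centre x = 0, 10 mm up). No front wall: with the shutter up, the front and the top over x < -25 mm are open
- fence_foot (a point): middle of the line where the fence's face meets the inner floor, 10 mm up, at x = -60 mm in the cabinet (same axes). Fence: metal strip along y, 100 mm high, leaning back (to +x) by 0.14 rad. Three bays, centres at y = -108, 0 and +108 mm, each 104 mm clear between thin fins that stand 22 mm out from the fence, up to 82 mm above the bench. A low keeper strip, 6 mm high, lies 23 to 29 mm in front of it. A standing plate's centre is 65 mm above the bench, over this line
- sill (a point): middle of the top of the sill, a fixed wooden bar along y over the whole inside width, 12 mm wide, top 45 mm above the bench, at x = -130 mm in the cabinet. A plate whose far end is at the fence foot rests sloping on it, near end 30 mm in front of it, about 60 mm above the bench; under 12 N pushes that end towards the fence, tipping the plate up, if followed upwards
- shutter (a joint): angle of the slatted shutter, rad: 0 fully down (closed), 1.35 fully up at its stop; it turns about a line along the cabinet's y axis, at x = 0, 10 mm above the bench, radius 145 mm; stiff (0.8 N m of friction), stays wherever it is left, about 5 to 8 N at the knob
- knob (a point): centre of the shutter's black knob: a barrel 22 mm in diameter, 30 mm long along y, with flat ends that can be gripped, on a neck 6 mm in radius, 30 mm off the slats; it goes round the shutter's axis at 175 mm radius, from 52 mm above the bench at the front (x = -170 mm in the cabinet) when down to 185 mm above the bench at x = +4 mm when up
- plate_red_mid (a point): centre, half-way through the thickness, of the loose red pattern plate with a white band: rigid board 110 mm long (its x), 80 wide (its y), 12 thick (its z), 120 g. For 46 mm about its middle it narrows to a straight waist 54 mm wide, where it can be gripped across; each short end has a 69 mm flat edge to stand on. Either face or end will do. Starts flat on the bench beside the cabinet; may be absent
- plate_blue_mid (a point): centre, half-way through the thickness, of the loose blue pattern plate with a white band: rigid board 110 mm long (its x), 80 wide (its y), 12 thick (its z), 120 g. For 46 mm about its middle it narrows to a straight waist 54 mm wide, where it can be gripped across; each short end has a 69 mm flat edge to stand on. Either face or end will do. Starts flat on the bench beside the cabinet; may be absent
- plate_yellow_mid (a point): centre, half-way through the thickness, of the loose yellow pattern plate with a dark band: rigid board 110 mm long (its x), 80 wide (its y), 12 thick (its z), 120 g. For 46 mm about its middle it narrows to a straight waist 54 mm wide, where it can be gripped across; each short end has a 69 mm flat edge to stand on. Either face or end will do. Starts flat on the bench beside the cabinet; may be absent
- plate_red: the red plate; origin on its underside below its centre
- plate_blue: the blue plate; origin on its underside below its centre
- plate_yellow: the yellow plate; origin on its underside below its centre
- thread_cone: bystander: cone of pale thread with a green cap, 54 mm wide, 100 mm high, loose; origin at the centre of its underside
- paste_cup: bystander: small cream cup, 64 mm wide, 32 mm high, loose; origin at the centre of its underside
- rubber_block: yellow crepe rubber block 45x70x32 mm, loose, lying near the plates on the left, no part of the job; origin at the centre of its underside

How it is judged:
By the outcome, as a careful person would: the job done as asked, in the order asked, and still so for the second after the job is handed in, with the robot touching nothing.
Of plate_red, plate_blue, plate_yellow only 2 to 3 are there at a start; the rules pass over those that are not, and their reading is None.
At some moment in a run one of rubber_block may be knocked a few centimetres aside while the robot is not near it.
Once in a run the grip may slacken for a moment while it holds something.
It also fails if it takes over 210 s, if anything falls off the work surface, if the arm or the gripper's body presses on something with over 40 N, if the wrist force passes 120 N, or if a joint passes its speed limit or range.

## Robot

A 6-joint arm with a two-finger parallel gripper is mounted at the origin on a cart in front of the work surface, level with it; the furniture and walls round the work are solid. World frame = base frame: x ahead of the robot, y to its left, z up, the work surface at z = 0. Lengths are in m, angles in rad, forces in N, time in s.
With the tool pointing down it reaches from about 0.35 to 0.85 m from the base axis. Payload 8.1 kg.
Tool frame: the origin (TCP) lies midway between the tips of the shut fingers; the grasp point (between the pads) lies manip.grip_point_offset behind it (manip.grip_point_offset is the distance from the TCP to the grasp point, in m); z points along the fingers, y is the direction in which the jaws open and shut (so a half turn about z gives the same grasp; the last joint's range is limited). The gripper opens to 93 mm and grips with 3 to 60 N. Pads are 15 mm wide; open, the fingers measure 128 mm over their backs; the gripper's body (75 mm by 188 mm) begins 65 mm behind the grasp point.
Start: joints at [1.148, 0.13, 1.488, -0, 1.523, -0.085], TCP at [0.199, 0.566, 0.219] pointing down, gripper open.
Joint ranges: [-2.96, 2.96], [-0.89, 2.26], [0.02, 2.5], [-1.34, 4.48], [0, 2.73], [-2.66, 2.66]. Speed limits (rad/s): [2.39, 2.39, 2.79, 3.14, 3.14, 3.14].

## Interface

Orientations are given as a 3x3 rotation matrix whose columns are the frame's x, y, z axes.
In Python, from bench import manip gives the robot as it stands.
- The arm moves only by the shell command python3 -m handwheel 'ROWS'. ROWS is JSON, a list of rows, each a list of 3 entries, a list of its own where there are three numbers: the shift along the tool's x, y, z in cm, then the turn, a rotation vector about the tool's x, y, z in degrees, then the finger opening in cm, from 0 to 9.3. A call has 1 to 12 rows; each row shifts and turns the commanded pose from where the row before left it, along the tool's axes as they then stand; what a row does not reach is not made up. A row lasts 1/10 s, in which the tool goes at most 50 mm and 8.59 degrees, less where a joint would pass 70% of its speed; a pose out of reach is approached as far as the arm can. A call is refused whole if a number of a shift passes 5 or a number of a turn 8.59, either way. A call with a gripper value outside its range is refused whole. The fingers move at their own pace and stop on an object; the grip force is fixed at half the most. Time passes only in rows, so rows that do not move let the fingers close. It gives the time, the measured TCP pose, the force and the opening at its end, in the units of the state.
- manip.get_state(): the state, without advancing time (a new reading comes with each control period).
- manip.capture(name): name is "side" or "top"; returns (picture, depth): 384x512x3 uint8, red, green, blue; 384x512 float32, m along the optical axis (not along the pixel's ray), 0 where there is no reading.
- manip.camera_info(name): a dict with "mtx" (3x3 intrinsics, pixels), "rvec" (rotation vector, rad) and "tvec" (3), from world to camera coordinates, as OpenCV has them. Camera axes: x right, y down, z forward; pixel columns grow to the right and rows downward; lengths in m; the calibration is good to about 2 mm. A picture is of the moment at which its call begins. camera_info takes no time and is no camera call.
- manip.close_job(): hands the job in, once; it reports no verdict.
Trained networks look in the newest picture that a camera, given by its name, has taken for a name from the list of things; names that differ only in an ending like _2 or _b are one class to them, and where a whole thing is asked for, a point or a joint stands for the part that bears it (a point fixed in the world has none). Each returns a list of dicts, best first, with "conf" (0 to 1); they miss things now and then, are a little off and sometimes report something else, mostly with a low value. They report only what shows in the picture. A call takes as long as a camera call.
- manip.cut_out(camera, label): "mask" (384x512 bool, what is visible of it) and "box" ([left, top, width, height] in pixels, round what is visible of it).
- manip.tip_of(camera, label): "uv" ([column, row] in pixels: a listed point, or the origin of a listed thing).
The state is a dict: "clock": time; "joints": joint angles; "joint_velocities": joint speeds; "joint_torque": joint torques, N m; "tool_pos": TCP position; "tool_rot": TCP orientation; "force": force on the tool from outside, world axes, zero at the start; "wrist_torque": the same for the moment, N m; "opening": finger opening in m.
Only numpy, scipy, OpenCV 4.12 (cv2) and the standard library are available. Lean on these libraries where they do the work, as an engineer would, in place of code of your own. Each camera call takes 0.05 s, during which the arm holds its last target.

## Working session

There is one attempt and no reset: what is moved stays moved. The work goes in short steps, Python scripts to look and compute and a shell command to move; the robot and the scene stay as the last step left them, time stands still between calls to the robot, and variables do not carry over. Pictures are saved under pics/ and viewed, and the job is handed in when it is done.

```bash
ls -la; mkdir -p pics
python3 - <<'E'
from bench import manip
import cv2,numpy as np
print(manip.get_state(), manip.grip_point_offset)
for n in("side","top"):
    im,d=manip.capture(n); cv2.imwrite(f"pics/{n}0.png",im[:,:,::-1]); print(n,manip.camera_info(n))
    R=cv2.Rodrigues(np.array(manip.camera_info(n)["rvec"],float))[0]; print(-R.T@np.array(manip.camera_info(n)["tvec"]).ravel())
E
```

```text
total 12
drwxr-xr-x  3 agent agent 4096 Dec  7 14:44 .
drwxr-xr-x 23 root  root  4096 Dec  7 14:44 ..
drwxr-xr-x  2 agent agent 4096 Dec  7 14:44 pics
{'clock': 0.0, 'joints': array([ 1.14762636e+00,  1.31125729e-01,  1.48931234e+00, -1.41724631e-05,
        1.52294143e+00, -8.53550028e-02]), 'joint_velocities': array([-0.00321556, -0.00085894,  0.00142823,  0.00106702,  0.00045954,
        0.000118  ]), 'joint_torque': array([ 4.83444055e-04, -5.59864604e+01, -4.91747224e+01,  7.68362009e-02,
        3.60446039e-02, -2.09167119e-04]), 'tool_pos': array([0.19858235, 0.56558819, 0.21759043]), 'tool_rot': array([[-9.43481275e-01,  3.31425050e-01, -7.20863432e-04],
       [ 3.31425805e-01,  9.43479869e-01, -1.63503934e-03],
       [ 1.38227141e-04, -1.78154174e-03, -9.99998403e-01]]), 'force': array([-0.62352857,  0.49215827,  0.01658417]), 'wrist_torque': array([ 0.07150852, -0.00241777,  0.00557427]), 'opening': 0.09279010179200685} 0.0188
side {'mtx': array([[401.95141871,   0.        , 255.0771493 ],
       [  0.        , 401.95141871, 185.97849268],
       [  0.        ,   0.        ,   1.        ]]), 'rvec': array([ 1.63279084, -1.51815377,  0.89375305]), 'tvec': array([-0.04089967,  0.28341635,  1.27176532])}
[-0.9577657  -0.09092498  0.87966025]
top {'mtx': array([[382.37788354,   0.        , 254.61216988],
       [  0.        , 382.37788354, 192.13762656],
       [  0.        ,   0.        ,   1.        ]]), 'rvec': array([ 2.04545872, -2.16925903,  0.24185428]), 'tvec': array([0.03153514, 0.5088651 , 1.655445  ])}
[0.1357995  0.02599502 1.72664967]
```

View pics/side0.png

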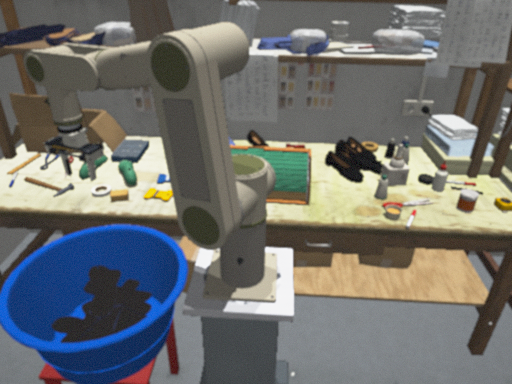

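View pics/top0.png

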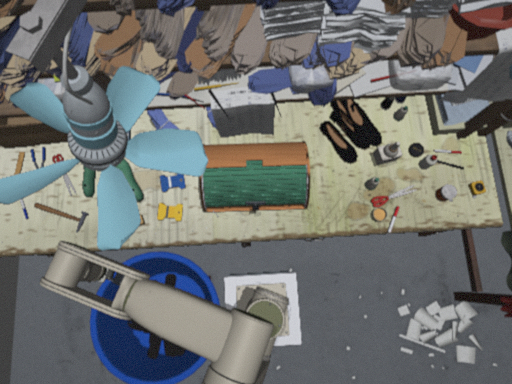

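Side view: the yellow plate is near (158,194), blue near (163,178) and the rubber block near (119,196). The cabinet is half hidden behind the arm. Top view: the cabinet is at about (203-310,145-212), with blue at (172,183) and yellow at (170,212). A fan covers part of the left side. Next I'll run the networks.

```bash
cat > h.py <<'E'
from bench import manip
import cv2,numpy as np
np.set_printoptions(precision=4,suppress=True)
def cam(n):
    c=manip.camera_info(n); R=cv2.Rodrigues(np.array(c["rvec"],float))[0]; return np.array(c["mtx"]),R,np.array(c["tvec"]).ravel()
def ray(n,uv,z):
    K,R,t=cam(n); o=-R.T@t; d=R.T@np.linalg.inv(K)@np.array([uv[0],uv[1],1.]); return o+d*(z-o[2])/d[2]
def dep(n,uv,d):
    K,R,t=cam(n); return R.T@(np.linalg.inv(K)@np.array([uv[0],uv[1],1.])*d-t)
def cloud(n,D,mask=None):
    K,R,t=cam(n); m=(D>0) if mask is None else mask&(D>0)
    v,u=np.nonzero(m); p=np.linalg.inv(K)@np.stack([u,v,np.ones_like(u)])*D[v,u]; return (R.T@(p-t[:,None])).T
def proj(n,p):
    K,R,t=cam(n); q=K@(R@np.array(p,float)+t); return q[:2]/q[2]
def snap(n,name,crop=None,s=1):
    im,d=manip.capture(n); o=im[:,:,::-1]
    if crop: a,b,c,e=crop; o=o[b:e,a:c]
    cv2.imwrite(f"pics/{name}.png",cv2.resize(o,None,fx=s,fy=s,interpolation=cv2.INTER_CUBIC)); return im,d
E
python3 - <<'E'
from h import *
Z=dict(plate_red_mid=.006,plate_blue_mid=.006,plate_yellow_mid=.006,thread_cone=0,paste_cup=0,rubber_block=0,cabinet=0,knob=.052,fence_foot=.01,sill=.045)
for n in("side","top"):
    im,D=snap(n,n+"1")
    for k,z in Z.items():
        for r in manip.tip_of(n,k)[:2]:
            print(n,k,round(r["conf"],2),np.round(r["uv"],1),ray(n,r["uv"],z))
print(manip.get_state()["clock"])
E
```

```text
side plate_blue_mid 0.43 [168.9 177.9] [0.5994 0.3862 0.006 ]
side plate_yellow_mid 0.52 [158.6 194.1] [0.457  0.3938 0.006 ]
side thread_cone 0.72 [380.5 196.3] [ 0.5309 -0.5397  0.    ]
side paste_cup 0.71 [392.5 213.6] [ 0.4007 -0.5602  0.    ]
side rubber_block 0.5 [119.4 200.2] [0.4052 0.5432 0.    ]
side sill 0.43 [116.2 200.1] [0.3351 0.5234 0.045 ]
top plate_blue_mid 0.62 [172.3 179.6] [0.6031 0.379  0.006 ]
top plate_yellow_mid 0.76 [165.5 211. ] [0.4569 0.4117 0.006 ]
top thread_cone 0.74 [258.  206.9] [ 0.4523 -0.0106  0.    ]
top thread_cone 0.72 [365.8 186.1] [ 0.5209 -0.5166  0.    ]
top paste_cup 0.72 [134.9 220. ] [0.4246 0.5524 0.    ]
top paste_cup 0.53 [376.1 209.2] [ 0.4098 -0.5504  0.    ]
top rubber_block 0.51 [132.5 222.6] [0.4133 0.5631 0.    ]
top cabinet 0.83 [254.4 174.9] [ 0.605  -0.0031  0.    ]
top knob 0.71 [255.  206.1] [0.4471 0.0036 0.052 ]
top fence_foot 0.71 [256.9 191.6] [ 0.5221 -0.0097  0.01  ]
top sill 0.97 [255.5 200.4] [ 0.4742 -0.0003  0.045 ]
1.2
```

Run:
```python
from h import *
im,D=snap("top","topz",(120,130,330,250),3.8)
rs=manip.cut_out("top","cabinet")
for r in rs[:2]: print(r["conf"],r["box"])
m=rs[0]["mask"]
P=cloud("top",D,m); print(len(P),P.min(0),P.max(0),np.percentile(P,[2,50,98],axis=0))
# ridge/top board and footprint: hull rectangle of points z>0.03
Q=P[(P[:,2]>.03)&(P[:,2]<.2)]
rc=cv2.minAreaRect((Q[:,:2]*1000).astype(np.float32)); print(rc)
# cylinder fit
from scipy.optimize import least_squares
S=P[(P[:,2]>.06)&(P[:,2]<.2)]
def f(q):
    cx,cy,a,r,z=q; d=(S[:,0]-cx)*np.cos(a)+(S[:,1])*np.sin(a); return np.hypot(d,S[:,2]-z)-r
s=least_squares(f,[.6,0,0,.15,.01],loss="soft_l1",f_scale=.003); print(s.x,np.abs(s.fun).mean())
for k in("plate_blue","plate_yellow","rubber_block"):
  for r in manip.cut_out("top",k)[:2]:
    P=cloud("top",D,r["mask"]);print(k,r["conf"],r["box"],np.median(P,0),cv2.minAreaRect((P[:,:2]*1000).astype(np.float32)))
im,D=snap("side","sidez",(60,120,330,240),2.9)
for k in("plate_blue","plate_yellow","rubber_block","plate_red"):
  for r in manip.cut_out("side",k)[:2]:
    P=cloud("side",D,r["mask"]);print(k,r["conf"],r["box"],np.median(P,0),cv2.minAreaRect((P[:,:2]*1000).astype(np.float32)))
```

```text
0.65 [200.1, 138.9, 110.0, 73.2]
0.55 [153.2, 202.7, 28.7, 17.4]
7097 [ 0.4234 -0.2611 -0.0094] [0.7647 0.2565 0.1739] [[ 0.4397 -0.2244  0.0068]
 [ 0.5519 -0.0055  0.14  ]
 [ 0.7169  0.223   0.1663]]
((580.8411254882812, -0.0762176513671875), (471.9903259277344, 315.0945739746094), 88.97743225097656)
[ 0.5994 -9.8954 -0.0245  0.1548  0.0057] 0.0035400223960859825
plate_blue 0.78 [159.6, 172.8, 24.1, 18.9] [0.5897 0.3832 0.0116] ((586.8751220703125, 380.1045837402344), (113.06947326660156, 78.30361938476562), 88.48384094238281)
plate_yellow 0.81 [158.9, 202.6, 25.0, 20.8] [0.4514 0.3908 0.0111] ((451.1673278808594, 392.9831237792969), (113.64604187011719, 75.09610748291016), 80.47897338867188)
plate_blue 0.47 [153.4, 172.3, 12.7, 13.6] [0.5766 0.4068 0.0144] ((588.9907836914062, 407.27001953125), (82.70233154296875, 48.5876579284668), 15.660443305969238)
plate_yellow 0.84 [145.8, 188.8, 27.2, 12.3] [0.4447 0.3863 0.0144] ((166.42141723632812, 307.1772155761719), (699.1163330078125, 114.0228500366211), 16.786582946777344)
rubber_block 0.46 [108.5, 192.1, 18.8, 6.8] [0.4025 0.5412 0.0295] ((407.8056335449219, 540.5360107421875), (70.16395568847656, 48.7012939453125), 89.2265396118164)
```

View pics/topz.png

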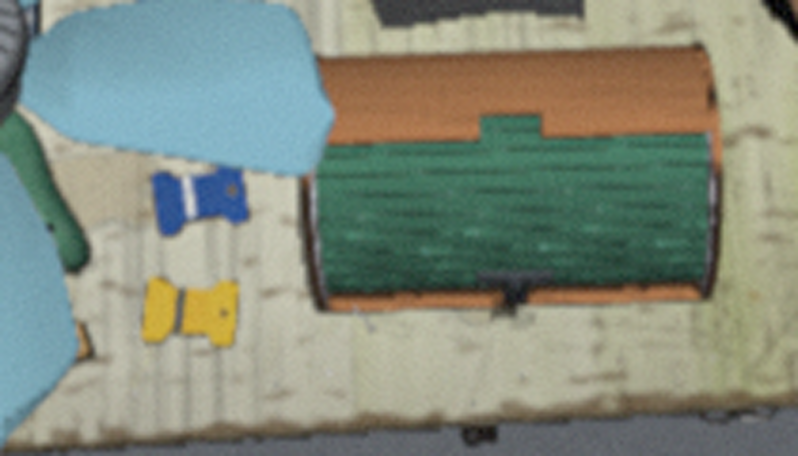

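View pics/sidez.png

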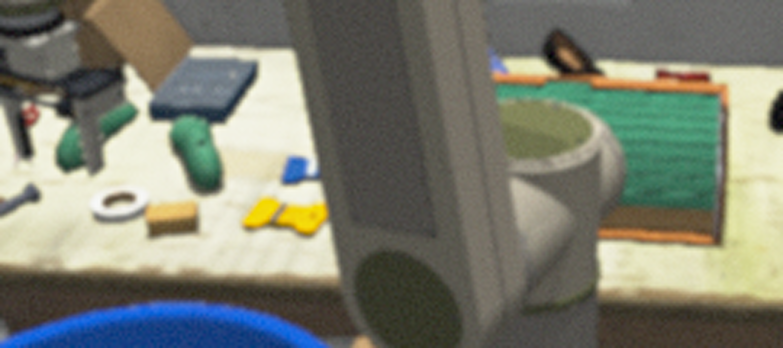

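```bash
python3 -m handwheel '[[[0,0,0],[0,0,-6.1],9.3],[[0,0,0],[0,0,-6.1],9.3],[[0,0,0],[0,0,-6.0],9.3],[[-1,-2,0],[0,0,0],9.3],[[-1,-3,0],[0,0,0],9.3],[[-1.5,-4,0],[0,0,0],9.3],[[-1.5,-4,0],[0,0,0],9.3],[[-2,-4,0],[0,0,0],9.3],[[-2,-4,0],[0,0,0],9.3],[[-2,-4,0],[0,0,0],9.3],[[-2,-4,0],[0,0,0],9.3],[[-2,-4,0],[0,0,0],9.3]]'
python3 -m handwheel '[[[-2,-4,0],[0,0,0],9.3],[[-2,-4,0],[0,0,0],9.3],[[-1,-4,0],[0,0,0],9.3],[[-1,-4,0],[0,0,0],9.3],[[0,-4,0],[0,0,0],6],[[0,-2,0],[0,0,0],6],[[0,0,0],[0,0,0],6]]'
python3 - <<'E'
from h import *
print(manip.get_state()["joints"])
im,D=snap("top","t2",(120,130,330,250),3.8)
im,D=snap("side","s2",(60,120,330,240),2.9)
for k,z in dict(knob=.052,cabinet=0,sill=.045,plate_yellow_mid=.006,plate_blue_mid=.006,plate_red_mid=.006).items():
  for n in("top","side"):
    for r in manip.tip_of(n,k)[:2]: print(n,k,round(r["conf"],2),np.round(r["uv"],1),ray(n,r["uv"],z))
E
```

```text
clock: 2.9
tool_pos: [0.3426, 0.2316, 0.2189]
tool_rot: [[-1.0, 0.02, 0.001], [0.02, 1.0, 0.0], [-0.001, 0.0, -1.0]]
force: [1.1, -0.2, -0.3]
opening: 0.0928
clock: 3.6
tool_pos: [0.3977, 0.0098, 0.2188]
tool_rot: [[-1.0, 0.024, 0.0], [0.024, 1.0, -0.001], [-0.0, -0.001, -1.0]]
force: [0.6, 0.2, 0.3]
opening: 0.0736
[-0.1038 -0.4477  2.0058 -0.0006  1.583  -1.6507]
top cabinet 0.89 [256.  175.7] [ 0.6007 -0.0103  0.    ]
top cabinet 0.51 [171.5 213.5] [0.4448 0.3858 0.    ]
top plate_yellow_mid 0.6 [168.  209.2] [0.4646 0.4002 0.006 ]
side plate_yellow_mid 0.48 [159.3 194.7] [0.4525 0.3896 0.006 ]
top plate_blue_mid 0.6 [174.4 177.9] [0.6107 0.3692 0.006 ]
top plate_red_mid 0.36 [256.2 178.7] [ 0.5846 -0.0103  0.006 ]
```

View pics/t2.png

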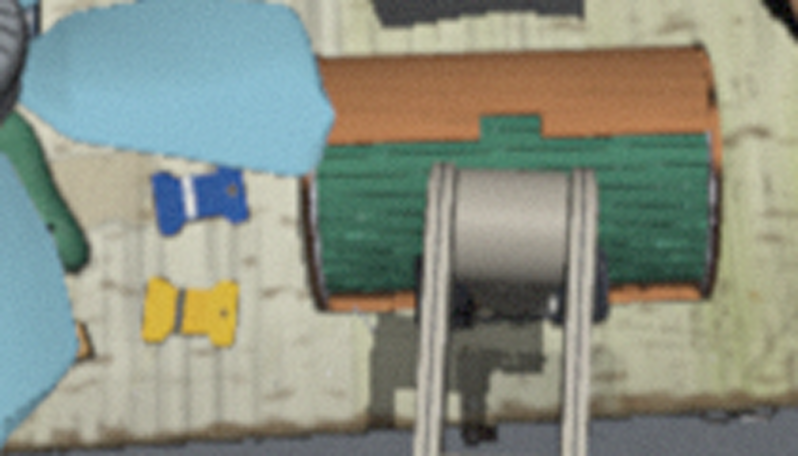

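View pics/s2.png

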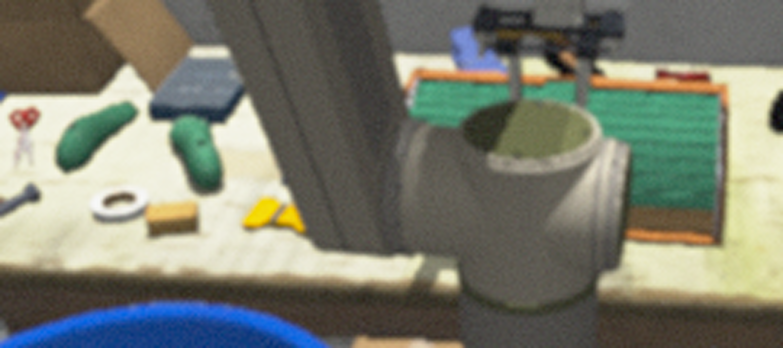

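Run:
```python
from h import *
from scipy.optimize import least_squares
im,D=manip.capture("top")
hsv=cv2.cvtColor(im,cv2.COLOR_RGB2HSV)
K,R,t=cam("top")
box=np.zeros(D.shape,bool); box[140:215,196:312]=True
g=box&(hsv[...,0]>65)&(hsv[...,0]<90)&(hsv[...,1]>90)
b=box&(hsv[...,0]<16)&(hsv[...,1]>110)&(np.indices(D.shape)[0]<172)
for nm,m,r in(("green",g,.145),("brown",b,.158)):
    m=cv2.erode(m.astype(np.uint8),np.ones((3,3)))>0
    S=cloud("top",D,m); S=S[(S[:,2]>.03)&(S[:,2]<.19)]
    for fr in(True,False):
      f=lambda q:np.hypot((S[:,0]-q[0])*np.cos(q[1])+S[:,1]*np.sin(q[1]),S[:,2]-q[2])-(r if fr else q[3])
      s=least_squares(f,[.6,0,.01,r],loss="soft_l1",f_scale=.003); print(nm,len(S),s.x,np.abs(s.fun).mean())
# plates by colour
for nm,lo,hi in(("yellow",(20,120,120),(32,255,255)),("blue",(105,120,60),(125,255,255))):
    m=cv2.inRange(hsv,lo,hi); m[:,:140]=0;m[:,190:]=0;m[:165]=0;m[225:]=0
    m=cv2.morphologyEx(m,cv2.MORPH_CLOSE,np.ones((5,5)))
    v,u=np.nonzero(m); P=np.array([ray("top",(a,c),.012) for a,c in zip(u,v)])
    mu=P[:,:2].mean(0); w,V=np.linalg.eigh(np.cov(P[:,:2].T)); a=np.degrees(np.arctan2(V[1,1],V[0,1]))%180
    print(nm,len(u),mu,a,np.sqrt(w), cv2.minAreaRect((P[:,:2]*1000).astype(np.float32)))
# predicted features overlay on the earlier picture
I=cv2.imread("pics/topz.png"); 
for ps,c in(((.600,-.0,-.021),(0,0,255)),):
    x0,y0,p=ps
    W=lambda x,y,z:(np.array(proj("top",(x0+x*np.cos(p)-y*np.sin(p),y0+x*np.sin(p)+y*np.cos(p),z)))-[120,130])*3.8+1.4
    for q in((-.17,0,.052),(-.158,.235,0),(-.158,-.235,0),(-.025,.225,.166),(-.025,-.225,.166),(-.158,.235,.01),(-.158,-.235,.01),(0,.235,.168),(0,-.235,.168),(-.145,.225,.01),(-.145,-.225,.01)):
        cv2.circle(I,tuple(int(v) for v in W(*q)),3,c,-1)
cv2.imwrite("pics/ov.png",I)
```

```text
green 1582 [ 0.5925 -0.0263  0.0123  0.145 ] 0.0031162031062868145
green 1582 [ 0.5928 -0.0263  0.0117  0.1456] 0.003116175157139815
brown 1835 [ 0.5913 -0.0268  0.0074  0.158 ] 0.002151177477179802
brown 1835 [ 0.5903 -0.0268  0.0054  0.1602] 0.0021509805750231092
yellow 341 [0.4521 0.3913] 83.68710941604571 [0.0196 0.0332] ((452.42108154296875, 391.69085693359375), (108.8862075805664, 74.55046081542969), 83.58128356933594)
blue 278 [0.5917 0.3795] 92.61252634129721 [0.0175 0.0319] ((592.6246337890625, 378.757568359375), (70.31730651855469, 104.71304321289062), 7.004732608795166)
```

View pics/ov.png

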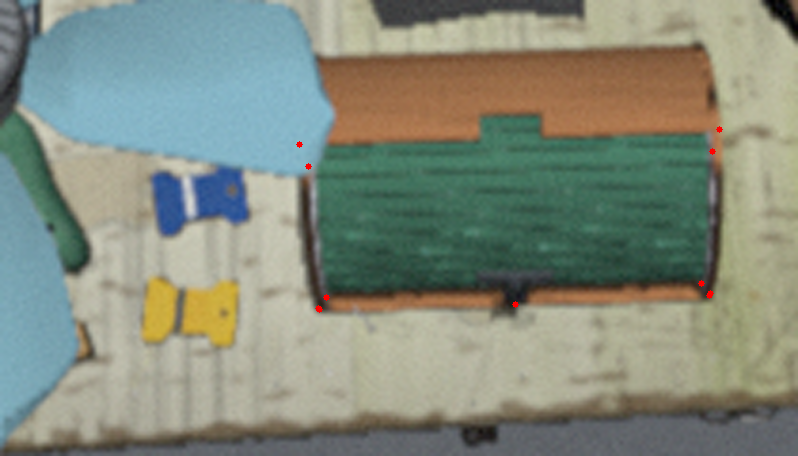

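Run:
```python
import cv2
I=cv2.imread("pics/top1.png")[190:225,215:300]; cv2.imwrite("pics/kz.png",cv2.resize(I,None,fx=9,fy=9,interpolation=cv2.INTER_NEAREST))
```

```text
(no output)
```

View pics/kz.png

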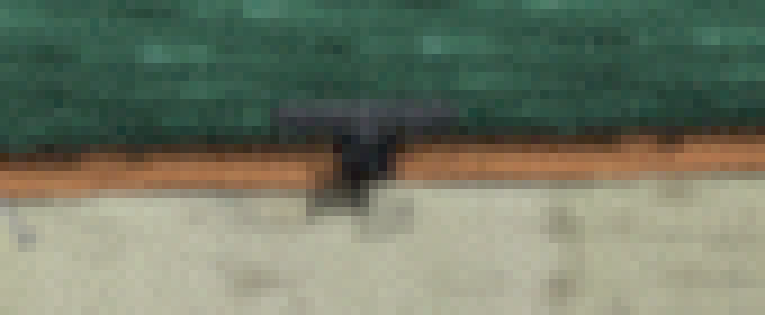

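Run:
```python
from h import *
print(manip.get_state()["clock"])
for uv in((255,206.9),(255.4,206.9),(255,210.8),(255,204.5)):
  print(uv,[ray("top",uv,z) for z in(0,.052,.08,.1)])
x0,y0,p=.597,-.003,-.024
for a in(0,.1,.2,.3,.4):
    f=np.arctan2(42,170)+a; x=-.175*np.cos(f); z=.01+.175*np.sin(f)
    print(a,x0+x,z,proj("top",(x0+x,0,z)), "edge",proj("top",(x0-.145*np.cos(a),0,.01+.145*np.sin(a))),proj("side",(x0-.145*np.cos(a),-.2,.01+.145*np.sin(a))))
print("front bot",proj("top",(x0-.158,0,0)),proj("side",(x0-.158,-.2,0)))
im,D=manip.capture("side")
I=im[170:215,270:330,::-1]; cv2.imwrite("pics/sk.png",cv2.resize(I,None,fx=10,fy=10,interpolation=cv2.INTER_NEAREST))
```

```text
4.35
(255, 206.9) [array([0.4531, 0.0031, 0.    ]), array([0.4435, 0.0038, 0.052 ]), array([0.4384, 0.0042, 0.08  ]), array([0.4347, 0.0044, 0.1   ])]
(255.4, 206.9) [array([0.453 , 0.0013, 0.    ]), array([0.4434, 0.002 , 0.052 ]), array([0.4383, 0.0024, 0.08  ]), array([0.4346, 0.0027, 0.1   ])]
(255, 210.8) [array([0.435 , 0.0042, 0.    ]), array([0.4259, 0.0048, 0.052 ]), array([0.4211, 0.0052, 0.08  ]), array([0.4176, 0.0054, 0.1   ])]
(255, 204.5) [array([0.4642, 0.0024, 0.    ]), array([0.4544, 0.0031, 0.052 ]), array([0.449 , 0.0035, 0.08  ]), array([0.4452, 0.0038, 0.1   ])]
0 0.4271081416226287 0.05197328265793878 [256.0696 210.4803] edge [255.6969 206.6924] [300.9337 200.4337]
0.1 0.4321472294833162 0.06872447575733304 [256.0207 208.6977] edge [255.7007 205.9535] [301.178  197.3306]
0.2 0.4388334717339255 0.08488891330669085 [255.9478 206.5361] edge [255.6854 204.8935] [301.4092 194.0509]
0.3 0.44710006165206634 0.1003050855892717 [255.8511 204.0113] edge [255.6505 203.5165] [301.6244 190.634 ]
0.4 0.45686440220384794 0.11481895930753709 [255.7311 201.1455] edge [255.5962 201.8306] [301.8207 187.1219]
front bot [255.8566 209.8776] [300.8693 204.1907]
```

View pics/sk.png

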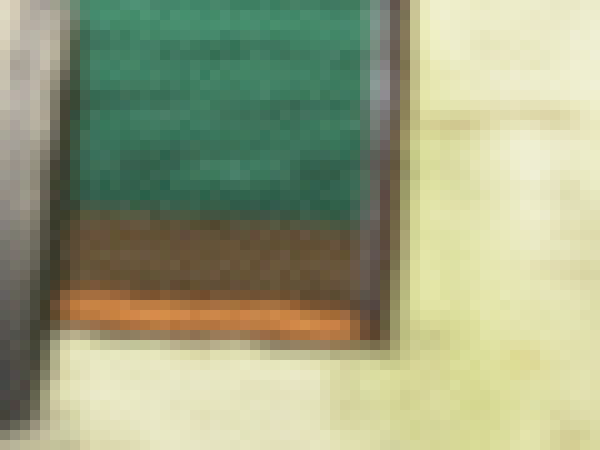

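The shutter looks slightly ajar, by about 0.2 rad: its lower edge is about 10 px above the plinth at side (301,192). In the top view the knob is at (255.4,206.9), which puts it near (0.437, 0.002, 0.085). I'll go down onto the knob.

```bash
python3 -m handwheel '[[[-2,-0.3,0],[0,0,0],6],[[-1.85,-0.34,2],[0,0,0],6],[[0,0,3],[0,0,0],6],[[0,0,3],[0,0,0],6],[[0,0,2.4],[0,0,0],6],[[0,0,2],[0,0,0],6],[[0,0,1],[0,0,0],6],[[0,0,1],[0,0,0],6],[[0,0,0],[0,0,0],6]]'
python3 - <<'E'
from h import *
snap("top","t3",(200,160,310,230),7)
E
```

```text
clock: 5.3
tool_pos: [0.4355, 0.0049, 0.0738]
tool_rot: [[-1.0, 0.02, -0.001], [0.02, 1.0, 0.0], [0.001, 0.0, -1.0]]
force: [0.4, 0.0, 0.7]
opening: 0.0599
```

View pics/t3.png

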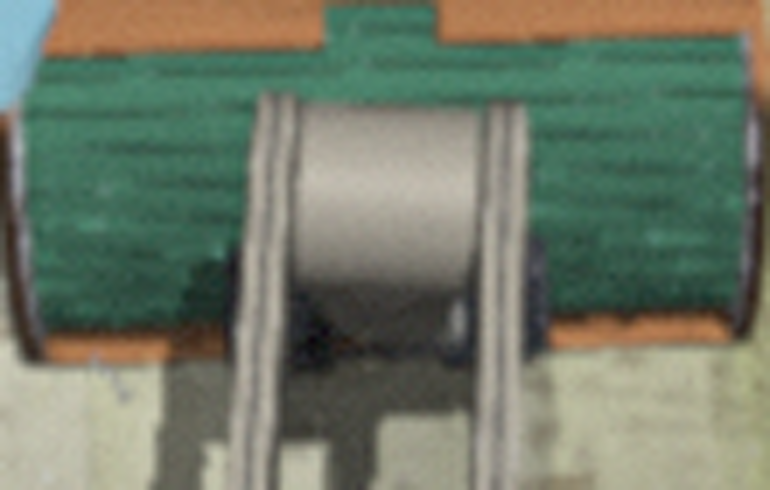

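The arm hides the knob, so the grip has to be checked by feel. I'll close and read the opening, which should be about 30 mm.

```bash
python3 -m handwheel '[[[0,0,0],[0,0,0],2],[[0,0,0],[0,0,0],2],[[0,0,0],[0,0,0],2],[[0,0,0],[0,0,0],2],[[0,0,0],[0,0,0],2],[[0,0,0],[0,0,0],2],[[0,0,0],[0,0,0],2]]'
```

```text
clock: 6.05
tool_pos: [0.4364, 0.0028, 0.0751]
tool_rot: [[-1.0, 0.021, 0.001], [0.021, 1.0, -0.004], [-0.001, -0.004, -1.0]]
force: [-0.3, -10.1, 1.4]
opening: 0.0293
```

```bash
python3 -m handwheel '[[[0,-0.2,0],[0,0,0],2],[[-0.39,0,-0.75],[0,0,0],2],[[-0.39,0,-0.74],[0,0,0],2],[[-0.93,0,-1.44],[0,0,0],2],[[-1.05,0,-1.31],[0,0,0],2],[[0,0,0],[0,0,0],2]]'
```

```text
clock: 6.65
tool_pos: [0.4649, 0.002, 0.1191]
tool_rot: [[-1.0, 0.02, 0.001], [0.02, 1.0, -0.001], [-0.001, -0.001, -1.0]]
force: [-4.5, -2.0, 6.6]
opening: 0.0296
```

```bash
python3 -m handwheel '[[[-1.1,0,-1.33],[0,0,0],2],[[-1.28,0,-1.14],[0,0,0],2],[[-1.4,0,-0.98],[0,0,0],2],[[-1.46,0,-0.82],[0,0,0],2],[[0,0,0],[0,0,0],2]]'
```

```text
clock: 7.15
tool_pos: [0.5172, 0.0007, 0.16]
tool_rot: [[-1.0, 0.02, 0.001], [0.02, 1.0, -0.001], [-0.001, -0.001, -1.0]]
force: [5.0, -4.4, -3.7]
opening: 0.0296
```

```bash
python3 -m handwheel '[[[-1.55,0,-0.66],[0,0,0],2],[[-1.62,0,-0.52],[0,0,0],2],[[-1.64,0,-0.36],[0,0,0],2],[[-1.7,0,-0.2],[0,0,0],2],[[0,0,0],[0,0,0],2]]'
```

```text
clock: 7.65
tool_pos: [0.5824, -0.001, 0.1774]
tool_rot: [[-1.0, 0.021, 0.001], [0.021, 1.0, -0.001], [-0.001, -0.001, -1.0]]
force: [4.7, -5.5, -2.6]
opening: 0.0296
```

```bash
python3 -m handwheel '[[[-1.0,-0.1,-0.03],[0,0,0],2],[[-0.8,-0.1,0],[0,0,0],2],[[0,0,0],[0,0,0],2]]'; python3 -m handwheel '[[[-0.6,0,0],[0,0,0],2],[[0,0,0],[0,0,0],2]]'
```

```text
clock: 7.95
tool_pos: [0.5998, -0.0015, 0.178]
tool_rot: [[-1.0, 0.02, 0.001], [0.02, 1.0, 0.001], [-0.001, 0.001, -1.0]]
force: [2.4, 2.8, 1.1]
opening: 0.0296
clock: 8.15
tool_pos: [0.6053, -0.0017, 0.1778]
tool_rot: [[-1.0, 0.02, 0.001], [0.02, 1.0, 0.001], [-0.001, 0.001, -1.0]]
force: [0.4, 5.2, 2.1]
opening: 0.0298
```

```bash
python3 -m handwheel '[[[-0.4,0.05,0],[0,0,0],2],[[0,0,0],[0,0,0],2]]'; python3 -m handwheel '[[[-0.4,0.05,0],[0,0,0],2],[[0,0,0],[0,0,0],2]]'
```

```text
clock: 8.35
tool_pos: [0.6091, -0.0018, 0.1776]
tool_rot: [[-1.0, 0.02, 0.0], [0.02, 1.0, 0.0], [-0.0, 0.0, -1.0]]
force: [-2.2, 4.4, 2.9]
opening: 0.0292
clock: 8.55
tool_pos: [0.6094, -0.0018, 0.1774]
tool_rot: [[-1.0, 0.02, -0.008], [0.02, 1.0, -0.0], [0.008, -0.0, -1.0]]
force: [-22.2, 2.5, 15.4]
opening: 0.0297
```

```bash
python3 -m handwheel '[[[0.5,0,0],[0,0,0],2],[[0,0,0],[0,0,0],5.5],[[0,0,0],[0,0,0],5.5],[[0,0,0],[0,0,0],5.5],[[0,0,-2],[0,0,0],5.5],[[0,0,-4],[0,0,0],5.5],[[3,3,-4],[0,0,0],5.5],[[4,4,0],[0,0,0],9.3],[[4,4.5,0],[0,0,0],9.3],[[4,4.5,0],[0,0,0],9.3],[[2,4.5,0],[0,0,0],9.3],[[0,4,0],[0,0,0],9.3]]'
python3 -m handwheel '[[[0,4,0],[0,0,0],9.3],[[0,4,0],[0,0,0],9.3],[[0,3,0],[0,0,0],9.3],[[0,0,0],[0,0,0],9.3]]'
python3 - <<'E'
from h import *
im,D=snap("top","t4",(140,130,330,250),4.2)
for k,z in dict(knob=.185,cabinet=0,sill=.045,fence_foot=.01,plate_yellow_mid=.006,plate_blue_mid=.006,plate_red_mid=.006).items():
    for r in manip.tip_of("top",k)[:2]: print(k,round(r["conf"],2),np.round(r["uv"],1),ray("top",r["uv"],z))
snap("side","s4",(60,110,330,250),2.9)
E
```

```text
clock: 9.75
tool_pos: [0.4633, 0.2238, 0.2726]
tool_rot: [[-1.0, 0.02, 0.001], [0.02, 1.0, 0.001], [-0.001, 0.001, -1.0]]
force: [1.8, -0.3, 0.1]
opening: 0.0898
clock: 10.15
tool_pos: [0.4666, 0.3353, 0.2711]
tool_rot: [[-1.0, 0.017, -0.001], [0.017, 1.0, 0.001], [0.001, 0.001, -1.0]]
force: [-0.0, -0.8, -1.5]
opening: 0.0931
knob 0.67 [256.6 165. ] [ 0.5971 -0.0117  0.185 ]
cabinet 0.77 [254.9 173.7] [ 0.6106 -0.0058  0.    ]
sill 0.71 [255.6 200.1] [ 0.4756 -0.0008  0.045 ]
fence_foot 0.93 [252.1 190.5] [0.5286 0.012  0.01  ]
plate_yellow_mid 0.52 [167.6 207.7] [0.4716 0.402  0.006 ]
plate_yellow_mid 0.45 [256.3 164.8] [ 0.6517 -0.0147  0.006 ]
plate_blue_mid 0.61 [173.1 212.6] [0.4475 0.3772 0.006 ]
plate_blue_mid 0.54 [172.2 177.5] [0.6132 0.3794 0.006 ]
```

View pics/t4.png

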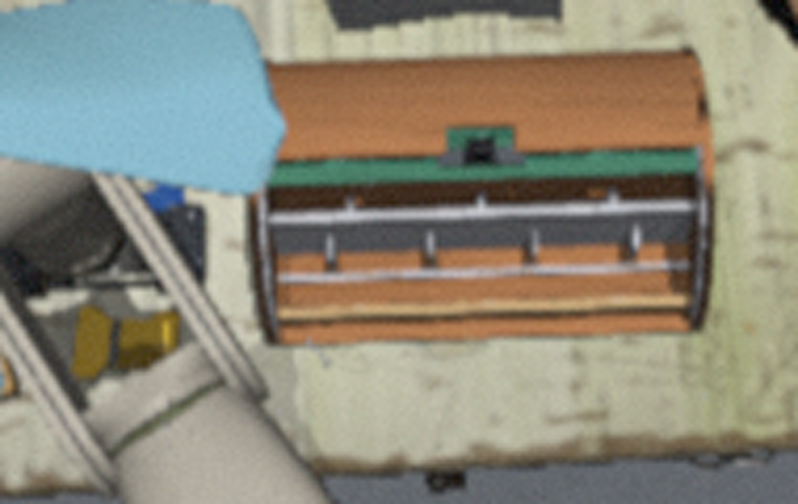

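View pics/s4.png

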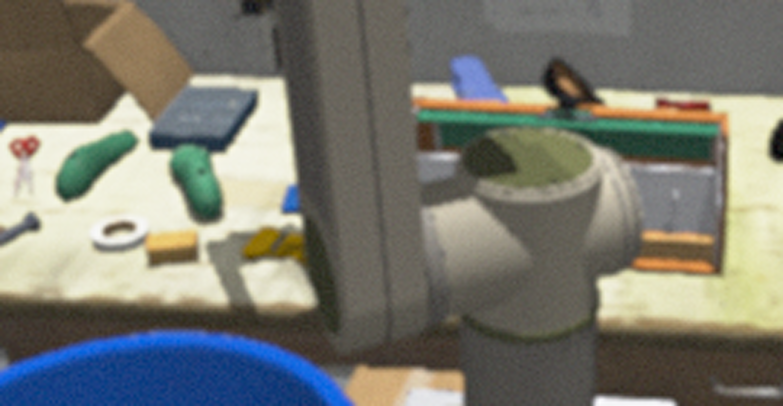

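```bash
cat > ov.py <<'E'
from h import *
def W(ps,x,y,z):
    x0,y0,p=ps; return (x0+x*np.cos(p)-y*np.sin(p),y0+x*np.sin(p)+y*np.cos(p),z)
def overlay(src,dst,ps,crop,s):
    I=cv2.imread(src)
    px=lambda q:tuple(int(v) for v in (np.array(proj("top",W(ps,*q)))-crop[:2]+.5)*s)
    for a,b in(((-.158,-.235,0),(-.158,.235,0)),((-.136,-.225,.045),(-.136,.225,.045)),((-.124,-.225,.045),(-.124,.225,.045)),((-.089,-.225,.016),(-.089,.225,.016)),((-.06+.014,-.16,.109),(-.06+.014,.16,.109)),((-.06,-.16,.01),(-.06,.16,.01))):
        cv2.line(I,px(a),px(b),(0,0,255),1)
    for y in(-.162,-.054,.054,.162): cv2.line(I,px((-.072,y,.082)),px((-.082,y,.01)),(255,0,0),1)
    cv2.circle(I,px((.004,0,.185)),3,(255,0,255),-1)
    cv2.imwrite(dst,I)
E
python3 - <<'E'
from ov import *
overlay("pics/t4.png","pics/o4.png",(.597,-.003,-.024),(140,130),4.2)
E
```

```text
(no output)
```

View pics/o4.png

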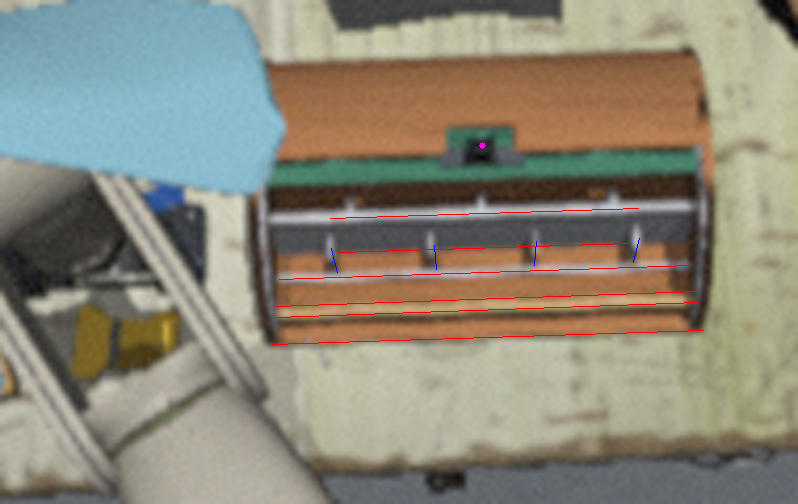

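```bash
python3 -m handwheel '[[[0,0,0],[0,0,8.5],9.3],[[0,0,0],[0,0,8.5],9.3],[[0,0,0],[0,0,8.5],9.3],[[0,0,0],[0,0,8.5],9.3],[[0,0,0],[0,0,8.5],9.3],[[0,0,0],[0,0,8.5],9.3],[[0,0,0],[0,0,8.5],9.3],[[0,0,0],[0,0,8.5],9.3],[[0,0,0],[0,0,8.5],9.3],[[0,0,0],[0,0,8.5],9.3],[[0,0,0],[0,0,8.5],9.3],[[0,0,0],[0,0,1.9],9.3]]'
python3 -m handwheel '[[[0,0,0],[0,-8.5,0],9.3],[[0,0,0],[0,-8.5,0],9.3],[[0,0,0],[0,-8.5,0],9.3],[[0,0,0],[0,-8.5,0],9.3],[[0,0,0],[0,0,0],9.3]]'
python3 - <<'E'
from h import *
print(manip.get_state()["joints"],manip.get_state()["tool_rot"])
im,D=snap("top","t5",(140,150,240,230),7)
im,D=snap("side","s5",(60,110,330,250),2.9)
E
```

```text
clock: 11.8
tool_pos: [0.4674, 0.3316, 0.2719]
tool_rot: [[0.12, 0.993, 0.0], [0.993, -0.12, 0.0], [0.0, 0.0, -1.0]]
force: [-0.3, -0.2, -0.1]
opening: 0.0926
clock: 12.3
tool_pos: [0.4653, 0.3327, 0.2636]
tool_rot: [[0.086, 0.994, -0.071], [0.816, -0.111, -0.567], [-0.571, -0.009, -0.821]]
force: [-0.6, 0.5, -1.8]
opening: 0.0929
[ 0.7681  0.5123  1.0672 -0.4096  2.0239  0.7825] [[ 0.0859  0.9938 -0.0713]
 [ 0.8164 -0.1112 -0.5666]
 [-0.571  -0.0095 -0.8209]]
```

View pics/t5.png

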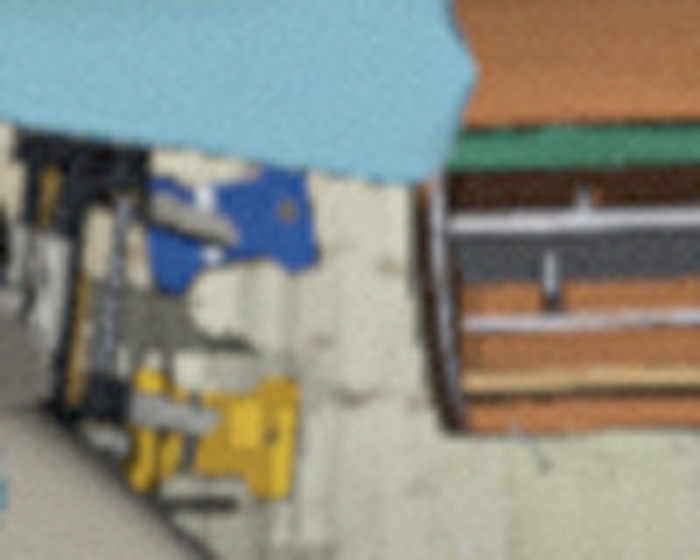

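View pics/s5.png

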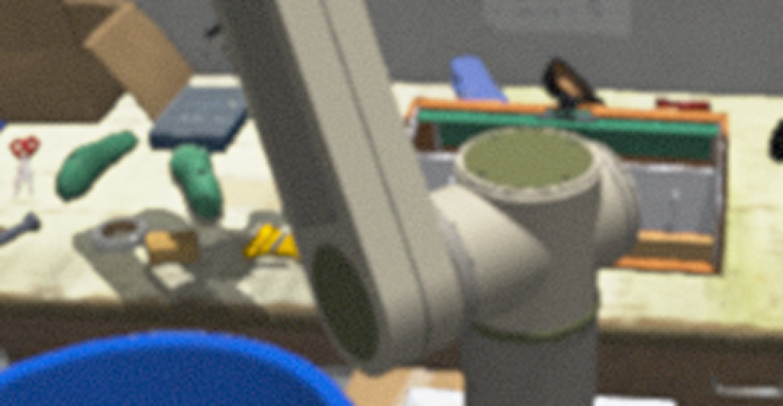

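```bash
cat >> h.py <<'E'
def go(*pts):
    s=manip.get_state(); p=s["tool_pos"]; R=s["tool_rot"]
    for q in pts:
        q=np.array(q,float); print("->",q,"tool cm",np.round(R.T@(q-p)*100,2)); p=q
E
python3 - <<'E'
from h import *
go((.453,.391,.06),(.453,.391,.007))
E
```

```text
-> [0.453 0.391 0.06 ] tool cm [16.43 -2.01 14.2 ]
-> [0.453 0.391 0.007] tool cm [2.97 0.01 4.39]
```

```bash
python3 -m handwheel '[[[2.3,-0.3,2.0],[0,0,0],9.3],[[2.3,-0.3,2.0],[0,0,0],9.3],[[2.4,-0.3,2.1],[0,0,0],9.3],[[2.4,-0.3,2.1],[0,0,0],9.3],[[2.4,-0.3,2.0],[0,0,0],9.3],[[2.3,-0.3,2.0],[0,0,0],9.3],[[2.3,-0.2,2.0],[0,0,0],9.3],[[0,0,0],[0,0,0],9.3],[[0,0,0],[0,0,0],9.3]]'
python3 - <<'E'
from h import *
go((.453,.391,.06),(.453,.391,.007))
im,D=snap("top","t6",(140,160,210,225),9)
im,D=snap("side","s6",(130,170,190,210),12)
E
```

```text
clock: 13.3
tool_pos: [0.4551, 0.3903, 0.0653]
tool_rot: [[0.097, 0.993, -0.063], [0.825, -0.116, -0.553], [-0.556, 0.002, -0.831]]
force: [0.5, -0.1, 0.9]
opening: 0.0928
-> [0.453 0.391 0.06 ] tool cm [ 0.33 -0.22  0.42]
-> [0.453 0.391 0.007] tool cm [ 2.95 -0.01  4.4 ]
```

View pics/t6.png

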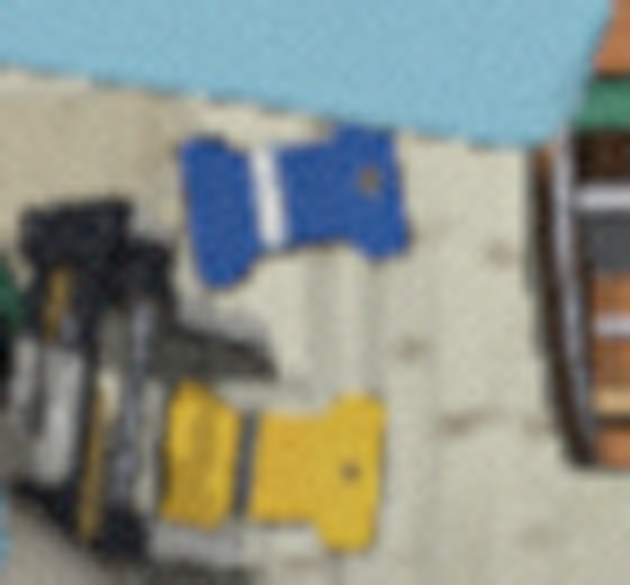

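View pics/s6.png

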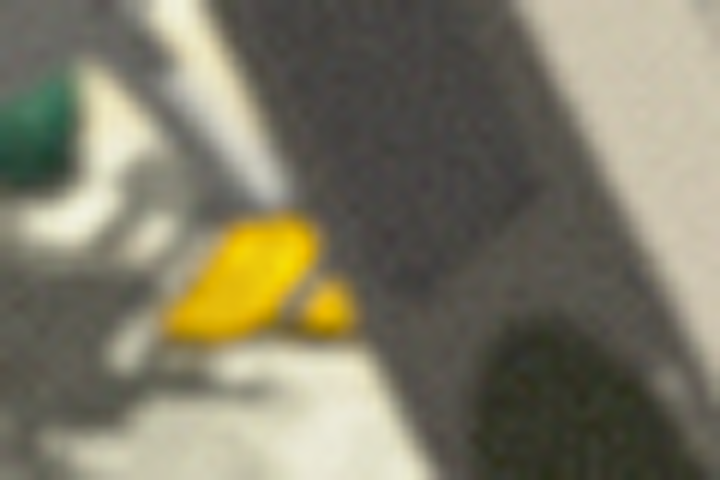

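```bash
python3 -m handwheel '[[[0.8,-0.1,1.2],[0,0,0],9.3],[[0.8,-0.1,1.2],[0,0,0],9.3],[[0.8,0,1.2],[0,0,0],9.3],[[0.6,0,0.9],[0,0,0],9.3],[[0,0,0],[0,0,0],9.3],[[0,0,0],[0,0,0],9.3]]'
python3 - <<'E'
from h import *
print(ray("top",(170.1,211.5),.012))
go((.452,.391,.007))
E
```

```text
clock: 14.0
tool_pos: [0.4515, 0.3902, 0.0074]
tool_rot: [[0.094, 0.993, -0.065], [0.823, -0.114, -0.556], [-0.56, -0.001, -0.828]]
force: [0.1, 0.5, 0.3]
opening: 0.0932
[0.4523 0.3895 0.012 ]
-> [0.452 0.391 0.007] tool cm [ 0.1   0.04 -0.01]
```

```bash
python3 -m handwheel '[[[0,0,0.1],[0,0,0],4.5],[[0,0,0],[0,0,0],4.5],[[0,0,0],[0,0,0],4.5],[[0,0,0],[0,0,0],4.5],[[0,0,0],[0,0,0],4.5],[[0,0,0],[0,0,0],4.5],[[0,0,0],[0,0,0],4.5],[[0,0,0],[0,0,0],4.5]]'
python3 -m handwheel '[[[-0.5,0,-0.8],[0,0,0],4.5],[[-1.1,0,-1.6],[0,0,0],4.5],[[-1.1,0,-1.6],[0,0,0],4.5],[[0,0,0],[0,0,0],4.5]]'
python3 - <<'E'
from h import *
im,D=snap("top","t7",(140,160,210,225),9)
im,D=snap("side","s7",(110,150,210,220),7)
E
```

```text
clock: 14.8
tool_pos: [0.4519, 0.39, 0.0076]
tool_rot: [[0.095, 0.993, -0.064], [0.824, -0.114, -0.555], [-0.559, 0.0, -0.829]]
force: [0.7, 1.4, 1.4]
opening: 0.0537
clock: 15.2
tool_pos: [0.4538, 0.392, 0.0608]
tool_rot: [[0.098, 0.993, -0.059], [0.827, -0.114, -0.551], [-0.554, 0.005, -0.832]]
force: [0.2, 0.7, -0.5]
opening: 0.0532
```

View pics/t7.png

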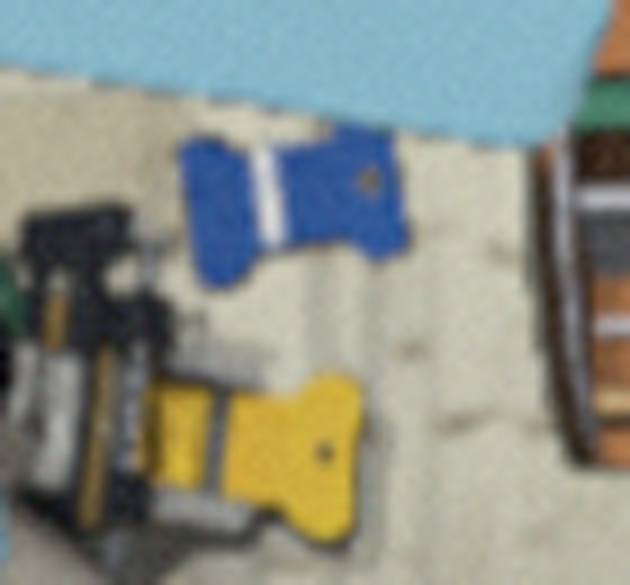

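View pics/s7.png

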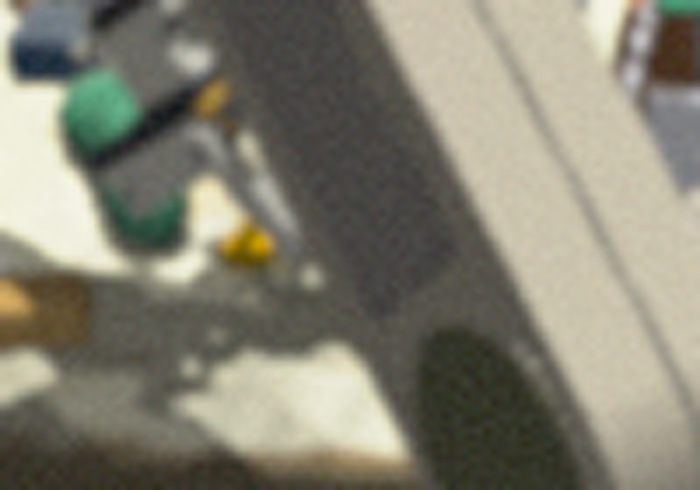

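```bash
python3 -m handwheel '[[[-1.1,0,-1.6],[0,0,0],4.5],[[-1.6,0,-2.5],[0,0,0],4.5],[[-1.6,0,-2.5],[0,0,0],4.5],[[-1.6,0,-2.5],[0,0,0],4.5],[[-1.6,0,-2.5],[0,0,0],4.5],[[-1.1,0,-1.6],[0,0,0],4.5],[[-1.1,0,-1.6],[0,0,0],4.5],[[0,0,0],[0,6.8,0],4.5],[[0,0,0],[0,6.8,0],4.5],[[0,0,0],[0,6.8,0],4.5],[[0,0,0],[0,6.8,0],4.5],[[0,0,0],[0,6.6,0],4.5]]'
python3 -m handwheel '[[[0,0,0],[0,0,-8],4.5],[[0,0,0],[0,0,-8],4.5],[[0,0,0],[0,0,-8],4.5],[[0,0,0],[0,0,-8],4.5],[[0,0,0],[0,0,-8],4.5],[[0,0,0],[0,0,-8],4.5],[[0,0,0],[0,0,-8],4.5],[[0,0,0],[0,0,-8],4.5],[[0,0,0],[0,0,-8],4.5],[[0,0,0],[0,0,-8],4.5],[[0,0,0],[0,0,-8],4.5],[[0,0,0],[0,0,-7.3],4.5]]'
python3 - <<'E'
from h import *
from ov import W
P=(.596,-.001,-.022)
print(manip.get_state()["tool_rot"],manip.get_state()["joints"])
go(W(P,-.113,.108,.22),W(P,-.113,.108,.046))
im,D=snap("top","t8",(140,150,240,230),7)
E
```

```text
clock: 16.5
tool_pos: [0.4519, 0.3922, 0.2332]
tool_rot: [[0.114, 0.993, 0.001], [0.993, -0.114, 0.001], [0.001, 0.001, -1.0]]
force: [-1.1, -1.1, -1.1]
opening: 0.0535
clock: 17.7
tool_pos: [0.4515, 0.3917, 0.232]
tool_rot: [[-1.0, 0.016, -0.002], [0.016, 1.0, -0.005], [0.002, -0.005, -1.0]]
force: [0.6, -0.8, -0.8]
opening: 0.0534
[[-0.9999  0.0159 -0.0019]
 [ 0.0159  0.9999 -0.0049]
 [ 0.0018 -0.0049 -1.    ]] [ 0.6306  0.1238  1.4711 -0.0029  1.5511 -0.9242]
-> [0.4854 0.1095 0.22  ] tool cm [ -3.84 -28.16   1.33]
-> [0.4854 0.1095 0.046 ] tool cm [-0.03  0.09 17.4 ]
```

View pics/t8.png

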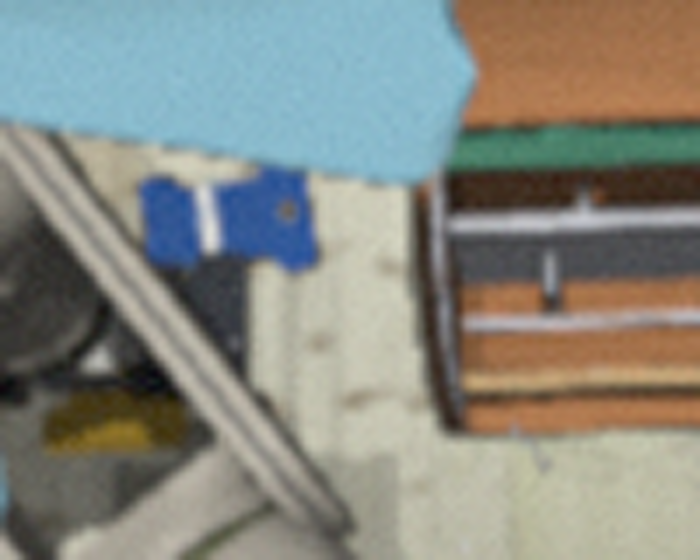

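```bash
python3 -m handwheel '[[[-0.2,-1.5,0],[0,0,0],4.5],[[-0.4,-3,0],[0,0,0],4.5],[[-0.5,-3.6,0.2],[0,0,0],4.5],[[-0.5,-3.6,0.2],[0,0,0],4.5],[[-0.5,-3.6,0.2],[0,0,0],4.5],[[-0.5,-3.6,0.2],[0,0,0],4.5],[[-0.5,-3.6,0.2],[0,0,0],4.5],[[-0.4,-3,0.2],[0,0,0],4.5],[[-0.3,-2.6,0.1],[0,0,0],4.5],[[0,0,0],[0,-4,0],4.5],[[0,0,0],[0,0,0],4.5],[[0,0,0],[0,0,0],4.5]]'
python3 - <<'E'
from h import *
from ov import W
P=(.596,-.001,-.022)
print(manip.get_state()["tool_rot"])
go(W(P,-.113,.108,.22),W(P,-.113,.108,.1),W(P,-.113,.108,.046))
im,D=snap("top","t9",(140,130,330,250),4.2)
im,D=snap("side","s9",(60,110,330,250),2.9)
E
```

```text
clock: 18.95
tool_pos: [0.4832, 0.11, 0.2207]
tool_rot: [[-0.997, 0.024, 0.068], [0.024, 1.0, -0.005], [-0.069, -0.003, -0.998]]
force: [-0.4, -0.1, -1.6]
opening: 0.0535
[[-0.9974  0.0244  0.0684]
 [ 0.0241  0.9997 -0.0051]
 [-0.0685 -0.0034 -0.9976]]
-> [0.4854 0.1095 0.22  ] tool cm [-0.21 -0.05  0.09]
-> [0.4854 0.1095 0.1   ] tool cm [ 0.82  0.04 11.97]
-> [0.4854 0.1095 0.046 ] tool cm [0.37 0.02 5.39]
```

View pics/t9.png

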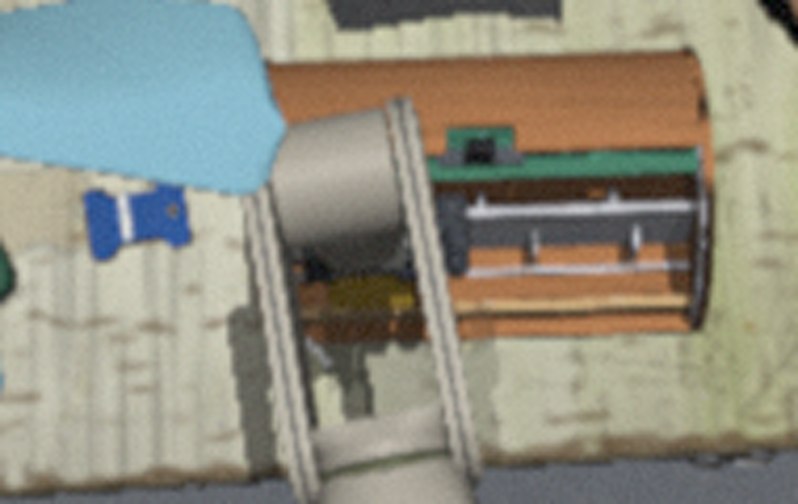

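View pics/s9.png

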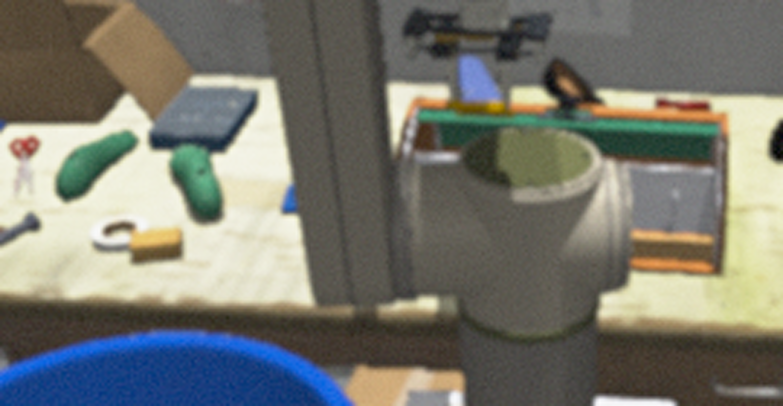

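```bash
python3 -m handwheel '[[[-0.2,-0.05,1.5],[0,0,0],4.5],[[0.2,0,3],[0,0,0],4.5],[[0.2,0,3],[0,0,0],4.5],[[0.2,0,3],[0,0,0],4.5],[[0.2,0,2.5],[0,0,0],4.5],[[0.15,0,2],[0,0,0],4.5],[[0.05,0,1],[0,0,0],4.5],[[0,0,0],[0,0,0],4.5],[[0,0,0],[0,0,0],4.5]]'
python3 - <<'E'
from h import *
from ov import W
P=(.596,-.001,-.022)
go(W(P,-.113,.108,.046))
im,D=snap("top","t10",(140,130,330,250),4.2)
E
```

```text
clock: 19.95
tool_pos: [0.4873, 0.1095, 0.0607]
tool_rot: [[-0.997, 0.022, 0.069], [0.021, 1.0, -0.005], [-0.07, -0.003, -0.998]]
force: [-0.7, -0.3, -0.8]
opening: 0.0532
-> [0.4854 0.1095 0.046 ] tool cm [0.29 0.   1.46]
```

View pics/t10.png

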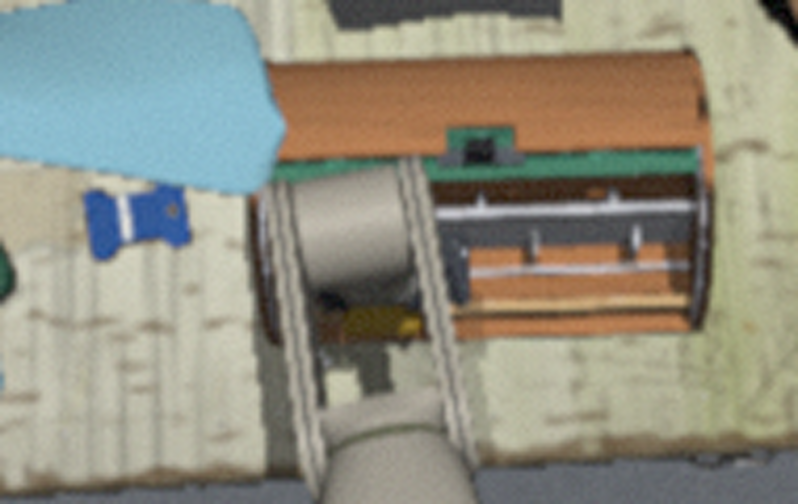

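```bash
python3 -m handwheel '[[[0.2,0,0.6],[0,0,0],4.5],[[0.1,0,0.5],[0,0,0],4.5],[[0,0,0],[0,0,0],4.5]]';python3 -m handwheel '[[[0,0,0.3],[0,0,0],4.5],[[0,0,0],[0,0,0],4.5]]'
```

```text
clock: 20.3
tool_pos: [0.4841, 0.1093, 0.0486]
tool_rot: [[-0.997, 0.022, 0.068], [0.022, 1.0, -0.005], [-0.069, -0.004, -0.998]]
force: [-0.2, -0.1, -1.1]
opening: 0.0534
clock: 20.5
tool_pos: [0.4857, 0.1094, 0.0467]
tool_rot: [[-0.997, 0.022, 0.071], [0.022, 1.0, -0.005], [-0.071, -0.003, -0.997]]
force: [1.3, 0.2, 0.2]
opening: 0.0535
```

```bash
python3 -m handwheel '[[[0,0,0.3],[0,0,0],4.5],[[0,0,0],[0,0,0],4.5]]';python3 -m handwheel '[[[0,0,0.2],[0,0,0],4.5],[[0,0,0],[0,0,0],4.5]]'
```

```text
clock: 20.7
tool_pos: [0.4876, 0.1095, 0.0453]
tool_rot: [[-0.997, 0.022, 0.074], [0.022, 1.0, -0.004], [-0.074, -0.003, -0.997]]
force: [2.7, -0.9, 8.1]
opening: 0.0538
clock: 20.9
tool_pos: [0.4887, 0.1096, 0.0443]
tool_rot: [[-0.997, 0.022, 0.076], [0.022, 1.0, -0.004], [-0.076, -0.003, -0.997]]
force: [1.4, -1.1, 11.8]
opening: 0.0537
```

```bash
python3 -m handwheel '[[[0,0,-0.1],[0,0,0],6],[[0,0,0],[0,0,0],7],[[0,0,0],[0,0,0],8.5],[[0,0,0],[0,0,0],8.5],[[0,0,-0.5],[0,0,0],8.5],[[0,0,-1.5],[0,0,0],8.5],[[0,0,-2.5],[0,0,0],8.5],[[0,0,-3],[0,0,0],8.5],[[0,0,-3],[0,0,0],8.5],[[3,0,-4],[0,0,0],8.5],[[3,0,-4],[0,0,0],8.5],[[3,0,-2],[0,0,0],8.5]]'
python3 -m handwheel '[[[3,0,0],[0,0,0],0],[[0,3,0],[0,0,0],0],[[0,4,0],[0,0,0],0],[[0,4,0],[0,0,0],0],[[0,4,0],[0,0,0],0],[[0,4,0],[0,0,0],0]]'
python3 - <<'E'
from h import *
im,D=snap("top","t11",(180,150,320,230),5.7)
E
```

```text
clock: 22.1
tool_pos: [0.3811, 0.1124, 0.2443]
tool_rot: [[-0.997, 0.022, 0.074], [0.022, 1.0, -0.004], [-0.074, -0.003, -0.997]]
force: [0.1, -0.3, -0.1]
opening: 0.0848
clock: 22.7
tool_pos: [0.3551, 0.3046, 0.2381]
tool_rot: [[-0.997, 0.022, 0.07], [0.021, 1.0, -0.005], [-0.07, -0.003, -0.998]]
force: [1.8, -0.8, 1.3]
opening: 0.0422
```

View pics/t11.png

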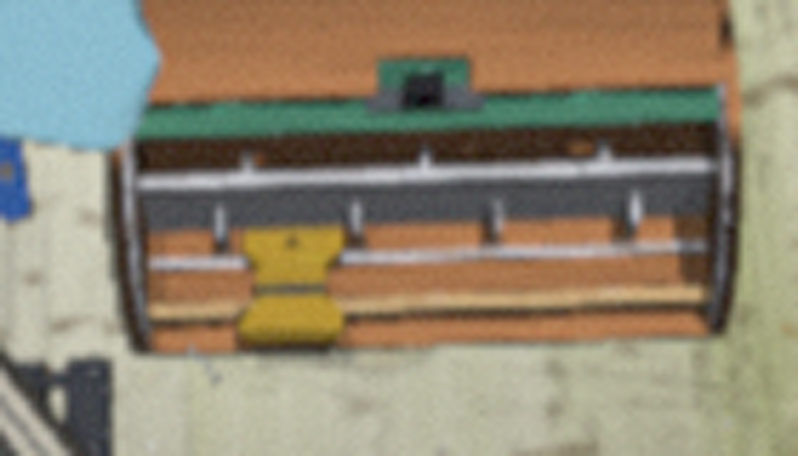

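The yellow plate lies across the sill in the left bay: zoomed (242-345,228-345), with the fins at 221 and 357. Next I'll push it up with closed fingers leaned back about 20°.

```bash
python3 -m handwheel '[[[0,0,0],[0,-8,0],0],[[0,0,0],[0,-8,0],0],[[0,0,0],[0,0,0],0],[[0,0,0],[0,0,0],0]]'
python3 - <<'E'
from h import *
from ov import W
P=(.596,-.001,-.022)
print(manip.get_state()["joints"],manip.get_state()["tool_rot"])
go(W(P,-.190,.108,.23),W(P,-.190,.108,.12),W(P,-.190,.108,.051))
E
```

```text
clock: 23.15
tool_pos: [0.3545, 0.3032, 0.2379]
tool_rot: [[-0.94, 0.02, 0.34], [0.017, 1.0, -0.01], [-0.34, -0.003, -0.94]]
force: [-0.4, 0.5, 0.3]
opening: 0.0061
[ 0.8007 -0.4997  2.048  -0.2591  1.3609 -0.7266] [[-0.9403  0.0195  0.3397]
 [ 0.0172  0.9998 -0.0097]
 [-0.3398 -0.0032 -0.9405]]
-> [0.4084 0.1112 0.23  ] tool cm [ -5.13 -19.09   2.76]
-> [0.4084 0.1112 0.12  ] tool cm [ 3.74  0.04 10.35]
-> [0.4084 0.1112 0.051 ] tool cm [2.34 0.02 6.49]
```

```bash
python3 -m handwheel '[[[-0.5,-2,0.3],[0,0,0],0],[[-0.8,-3,0.4],[0,0,0],0],[[-0.8,-3,0.4],[0,0,0],0],[[-0.8,-3,0.4],[0,0,0],0],[[-0.8,-3,0.4],[0,0,0],0],[[-0.8,-3,0.4],[0,0,0],0],[[-0.6,-2.1,0.4],[0,0,0],0],[[0.9,0,2.6],[0,0,0],0],[[0.9,0,2.6],[0,0,0],0],[[1,0,2.6],[0,0,0],0],[[0.9,0,2.5],[0,0,0],0],[[0,0,0],[0,0,0],0]]'
python3 -m handwheel '[[[0.8,0,2.2],[0,0,0],0],[[0.8,0,2.2],[0,0,0],0],[[0.7,0,2],[0,0,0],0],[[0,0,0],[0,0,0],0],[[0,0,0],[0,0,0],0]]'
python3 - <<'E'
from h import *
from ov import W
P=(.596,-.001,-.022)
print(manip.get_state()["joints"])
go(*[W(P,x,.108,z) for x,z in((-.165,.052),(-.157,.066),(-.149,.075),(-.138,.085),(-.128,.092),(-.116,.098),(-.1035,.103),(-.09,.106),(-.0765,.107),(-.062,.106))])
E
```

```text
clock: 24.35
tool_pos: [0.4073, 0.1089, 0.1181]
tool_rot: [[-0.942, 0.024, 0.335], [0.022, 1.0, -0.012], [-0.335, -0.004, -0.942]]
force: [-0.9, 1.2, -0.1]
opening: 0.0005
clock: 24.85
tool_pos: [0.4103, 0.1098, 0.055]
tool_rot: [[-0.939, 0.023, 0.342], [0.021, 1.0, -0.011], [-0.342, -0.003, -0.94]]
force: [0.7, -0.4, 1.3]
opening: 0.0005
[ 0.215  -0.6329  2.472  -0.1015  0.9654 -1.2898]
-> [0.4334 0.1106 0.052 ] tool cm [-2.07  0.14  1.07]
-> [0.4414 0.1104 0.066 ] tool cm [-1.23 -0.   -1.04]
-> [0.4494 0.1103 0.075 ] tool cm [-1.06 -0.   -0.57]
-> [0.4604 0.11   0.085 ] tool cm [-1.38 -0.   -0.56]
-> [0.4704 0.1098 0.092 ] tool cm [-1.18 -0.   -0.32]
-> [0.4824 0.1095 0.098 ] tool cm [-1.33 -0.   -0.15]
-> [0.4949 0.1093 0.103 ] tool cm [-1.35 -0.   -0.04]
-> [0.5084 0.109  0.106 ] tool cm [-1.37  0.    0.18]
-> [0.5219 0.1087 0.107 ] tool cm [-1.3   0.    0.37]
-> [0.5364 0.1083 0.106 ] tool cm [-1.33  0.    0.59]
```

```bash
python3 -m handwheel '[[[-1,0,0.3],[0,0,0],0],[[-0.9,0,0.4],[0,0,0],0],[[-0.6,0,-0.5],[0,0,0],0],[[-0.6,0,-0.5],[0,0,0],0],[[0,0,0],[0,0,0],0]]'
python3 -m handwheel '[[[-0.53,0,-0.28],[0,0,0],0],[[-0.53,0,-0.28],[0,0,0],0],[[-0.7,0,-0.28],[0,0,0],0],[[-0.7,0,-0.28],[0,0,0],0],[[0,0,0],[0,0,0],0]]'
python3 - <<'E'
from h import *
im,D=snap("top","t12",(180,150,320,230),5.7)
E
```

```text
clock: 25.35
tool_pos: [0.439, 0.1096, 0.0692]
tool_rot: [[-0.938, 0.022, 0.345], [0.02, 1.0, -0.01], [-0.345, -0.003, -0.939]]
force: [-0.4, -0.5, 0.9]
opening: 0.0009
clock: 25.85
tool_pos: [0.4579, 0.1091, 0.0867]
tool_rot: [[-0.939, 0.022, 0.343], [0.02, 1.0, -0.011], [-0.344, -0.003, -0.939]]
force: [-0.5, 0.6, 0.2]
opening: 0.0003
```

View pics/t12.png

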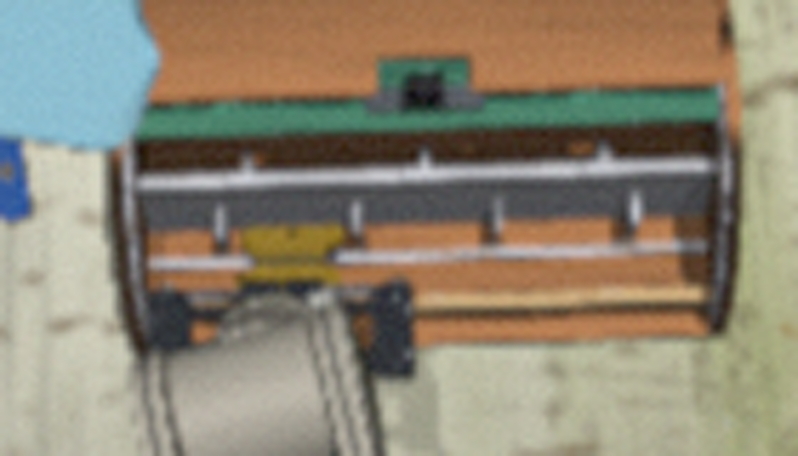

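```bash
python3 -m handwheel '[[[-0.6,0,-0.1],[0,0,0],0],[[-0.6,0,-0.1],[0,0,0],0],[[-0.7,0,-0.05],[0,0,0],0],[[-0.7,0,-0.05],[0,0,0],0],[[-0.7,0,0],[0,0,0],0],[[-0.7,0,0],[0,0,0],0],[[0,0,0],[0,0,0],0]]'
python3 - <<'E'
from h import *
im,D=snap("top","t13",(180,150,320,230),5.7)
E
```

```text
clock: 26.6
tool_pos: [0.4942, 0.1083, 0.1025]
tool_rot: [[-0.939, 0.022, 0.342], [0.02, 1.0, -0.011], [-0.343, -0.003, -0.939]]
force: [-0.1, -0.2, 0.6]
opening: 0.0003
```

View pics/t13.png

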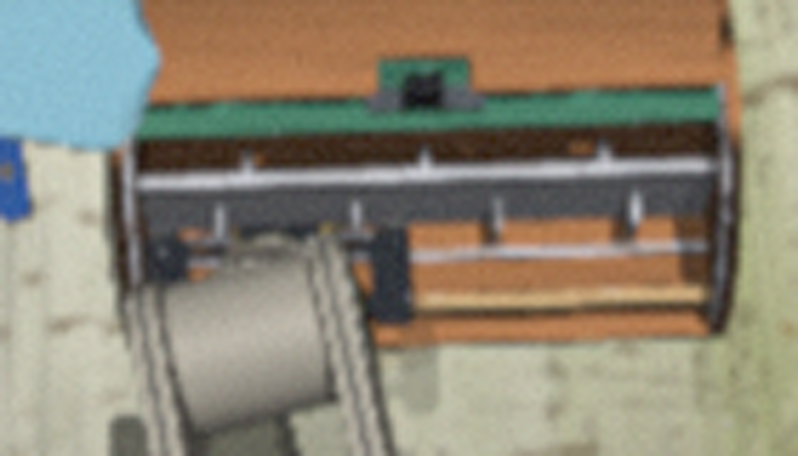

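```bash
python3 -m handwheel '[[[-0.7,0,0.1],[0,0,0],0],[[-0.7,0,0.15],[0,0,0],0],[[-0.65,0,0.2],[0,0,0],0],[[-0.65,0,0.22],[0,0,0],0],[[0,0,0],[0,0,0],0]]'
python3 -m handwheel '[[[-0.5,0,0.22],[0,0,0],0],[[-0.5,0,0.2],[0,0,0],0],[[0,0,0],[0,0,0],0],[[0,0,0],[0,0,0],0]]'
```

```text
clock: 27.15
tool_pos: [0.5216, 0.1076, 0.105]
tool_rot: [[-0.939, 0.022, 0.342], [0.02, 1.0, -0.011], [-0.342, -0.003, -0.94]]
force: [0.4, 0.4, 0.5]
opening: 0.0004
clock: 27.55
tool_pos: [0.5313, 0.1075, 0.1039]
tool_rot: [[-0.94, 0.022, 0.34], [0.019, 1.0, -0.011], [-0.341, -0.004, -0.94]]
force: [-3.0, 0.6, 1.4]
opening: 0.0005
```

```bash
python3 -m handwheel '[[[-0.2,0,0.07],[0,0,0],0],[[0,0,0],[0,0,0],0]]'
python3 -m handwheel '[[[0.5,0,-0.1],[0,0,0],0],[[1,0,-0.3],[0,0,0],0],[[2,0,-0.7],[0,0,0],0],[[3,0,-1],[0,0,0],0],[[3,0,-3],[0,0,0],0],[[2,2,-4],[0,0,0],0],[[1,4,-4],[0,0,0],0],[[0,4,-2],[0,0,0],0],[[0,4,0],[0,0,0],0],[[0,4,0],[0,0,0],9.3],[[0,3,0],[0,0,0],9.3],[[0,0,0],[0,0,0],9.3]]'
python3 - <<'E'
from h import *
im,D=snap("top","t14",(180,150,320,230),5.7)
print(manip.get_state()["joints"])
E
```

```text
clock: 27.75
tool_pos: [0.5319, 0.1075, 0.1036]
tool_rot: [[-0.941, 0.022, 0.337], [0.019, 1.0, -0.011], [-0.338, -0.004, -0.941]]
force: [-18.2, -1.2, 13.2]
opening: 0.0008
clock: 28.95
tool_pos: [0.3717, 0.3193, 0.1979]
tool_rot: [[-0.94, 0.018, 0.341], [0.016, 1.0, -0.009], [-0.341, -0.003, -0.94]]
force: [0.8, -1.1, -0.3]
opening: 0.0199
[ 0.7962 -0.4104  2.0581 -0.2665  1.2634 -0.7049]
```

View pics/t14.png

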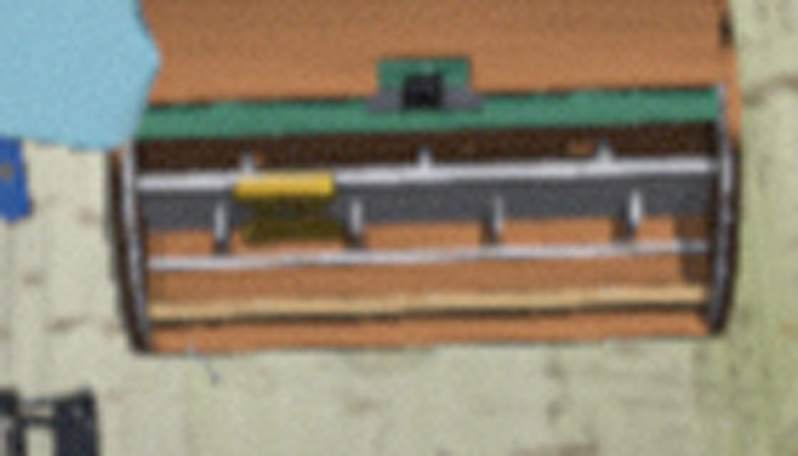

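Run:
```python
from h import *
im,D=snap("top","t15",(145,165,200,225),11)
hsv=cv2.cvtColor(im,cv2.COLOR_RGB2HSV)
m=cv2.inRange(hsv,(100,90,40),(128,255,255)); m[:,:150]=0;m[:,190:]=0;m[:165]=0;m[202:]=0
m=cv2.morphologyEx(m,cv2.MORPH_CLOSE,np.ones((7,7)))
c=max(cv2.findContours(m,cv2.RETR_EXTERNAL,cv2.CHAIN_APPROX_NONE)[0],key=cv2.contourArea)[:,0]
P=np.array([ray("top",q,.012)[:2] for q in c]); print(cv2.minAreaRect((P*1000).astype(np.float32)),cv2.boundingRect(c))
def z(q): return ray("top",(140+q[0]/9-.5,160+q[1]/9-.5),.012)
for a in((182,140),(205,290),(395,125),(410,250)): print(z(a))
l=(z((182,140))+z((205,290)))/2; r=(z((395,125))+z((410,250)))/2; print((l+r)/2,np.degrees(np.arctan2(*(l-r)[1::-1])))
# hourglass template fit
from scipy.optimize import minimize
def tmpl(x,y): 
    ax=abs(x); w=np.where(ax<.023,.027,np.where(ax<.035,.027+(ax-.023)/.012*.013,.04)); w=np.where(ax>.0495,.04-(ax-.0495),w); return (ax<.055)&(abs(y)<w)
v,u=np.mgrid[160:205,148:192]; G=np.array([ray("top",(a,b),.012)[:2] for a,b in zip(u.ravel(),v.ravel())]); M=(m[160:205,148:192]>0).ravel()
best=None
for a in np.radians(np.arange(80,104,1)):
  for cx in np.arange(.575,.605,.0015):
    for cy in np.arange(.365,.395,.0015):
      d=G-[cx,cy]; x=d@[np.cos(a),np.sin(a)]; y=d@[-np.sin(a),np.cos(a)]
      s=(tmpl(x,y)!=M).sum()
      if best is None or s<best[0]: best=(s,np.degrees(a),cx,cy)
print(best,M.sum())
```

```text
((591.5784912109375, 378.1892395019531), (75.12531280517578, 106.3067626953125), 7.514429092407227) (160, 173, 25, 19)
[0.6267 0.4358 0.012 ]
[0.5466 0.4244 0.012 ]
[0.6283 0.326  0.012 ]
[0.5614 0.3196 0.012 ]
[0.5907 0.3764 0.012 ] 94.391157798268
(np.int64(27), np.float64(98.0), np.float64(0.5929999999999993), np.float64(0.38)) 301
```

View pics/t15.png

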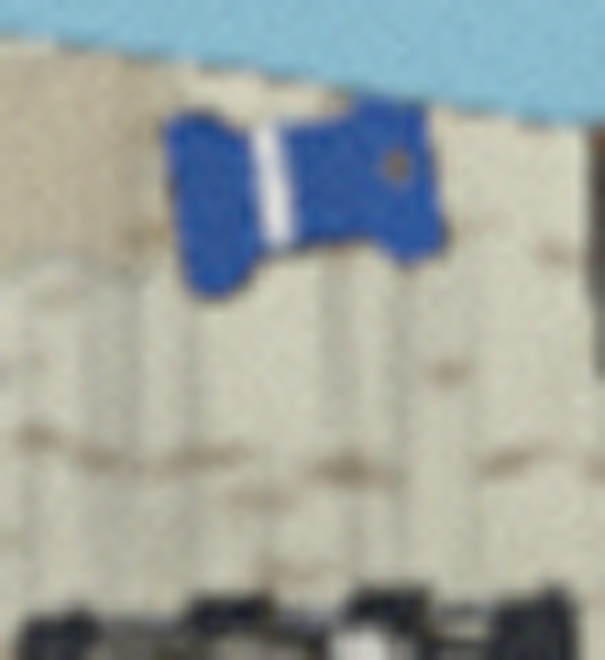

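```bash
python3 -m handwheel '[[[0,0,-2],[0,8,0],9.3],[[-2,0,-1],[0,8,0],9.3],[[-3,0,0],[0,3.9,0],9.3],[[0,0,0],[0,0,8.25],9.3],[[0,0,0],[0,0,8.25],9.3],[[0,0,0],[0,0,8.25],9.3],[[0,0,0],[0,0,8.25],9.3],[[0,0,0],[0,0,8.25],9.3],[[0,0,0],[0,0,8.25],9.3],[[0,0,0],[0,0,8.25],9.3],[[0,0,0],[0,0,8.25],9.3],[[0,0,0],[0,0,8.25],9.3]]'
python3 -m handwheel '[[[0,0,0],[0,0,8.25],9.3],[[0,0,0],[0,-6.8,0],9.3],[[0,0,0],[0,-6.8,0],9.3],[[0,0,0],[0,-6.8,0],9.3],[[0,0,0],[0,-6.8,0],9.3],[[0,0,0],[0,-6.8,0],9.3],[[0,0,0],[0,0,0],9.3],[[0,0,0],[0,0,0],9.3]]'
python3 - <<'E'
from h import *
s=manip.get_state(); print(s["joints"],np.degrees(np.arctan2(s["tool_rot"][1,1],s["tool_rot"][0,1])))
go((.591,.379,.14),(.591,.379,.06),(.591,.379,.007))
E
```

```text
clock: 30.25
tool_pos: [0.413, 0.3141, 0.2336]
tool_rot: [[-0.243, 0.97, 0.002], [0.97, 0.243, -0.003], [-0.004, 0.001, -1.0]]
force: [0.2, 0.5, -0.1]
opening: 0.0928
clock: 31.05
tool_pos: [0.4127, 0.315, 0.2325]
tool_rot: [[-0.09, 0.994, 0.061], [0.823, 0.109, -0.557], [-0.561, -0.0, -0.828]]
force: [0.7, 0.3, 0.1]
opening: 0.0926
[ 0.8541  0.3018  1.3854 -0.4438  1.8564  0.7061] 6.247014236896598
-> [0.591 0.379 0.14 ] tool cm [ 8.85 18.42  5.18]
-> [0.591 0.379 0.06 ] tool cm [4.49 0.   6.62]
-> [0.591 0.379 0.007] tool cm [2.97 0.   4.39]
```

```bash
python3 -m handwheel '[[[1.1,2.3,0.6],[0,0,0],9.3],[[1.5,3.2,0.9],[0,0,0],9.3],[[1.5,3.2,0.9],[0,0,0],9.3],[[1.5,3.2,0.9],[0,0,0],9.3],[[1.5,3.2,0.9],[0,0,0],9.3],[[1.1,2.3,0.7],[0,0,0],9.3],[[0.6,1,0.3],[0,0,0],9.3],[[1.5,0,2.2],[0,0,0],9.3],[[1.5,0,2.2],[0,0,0],9.3],[[1.4,0,2.2],[0,0,0],9.3],[[0,0,0],[0,0,0],9.3],[[0,0,0],[0,0,0],9.3]]'
python3 - <<'E'
from h import *
go((.591,.379,.06),(.591,.379,.007))
im,D=snap("top","t16",(145,150,215,215),9)
im,D=snap("side","s16",(110,130,230,210),6)
E
```

```text
clock: 32.25
tool_pos: [0.5922, 0.377, 0.0636]
tool_rot: [[-0.087, 0.994, 0.062], [0.823, 0.107, -0.557], [-0.561, 0.002, -0.828]]
force: [-0.2, -0.8, 0.2]
opening: 0.0929
-> [0.591 0.379 0.06 ] tool cm [ 0.38 -0.1   0.18]
-> [0.591 0.379 0.007] tool cm [ 2.97 -0.01  4.39]
```

View pics/t16.png

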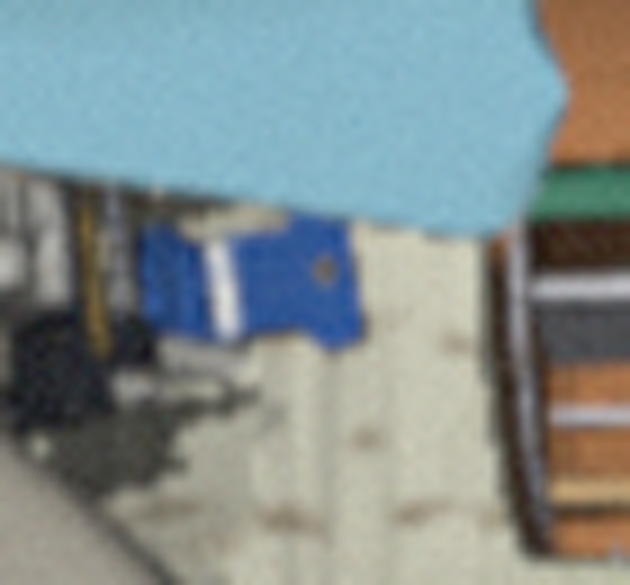

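View pics/s16.png

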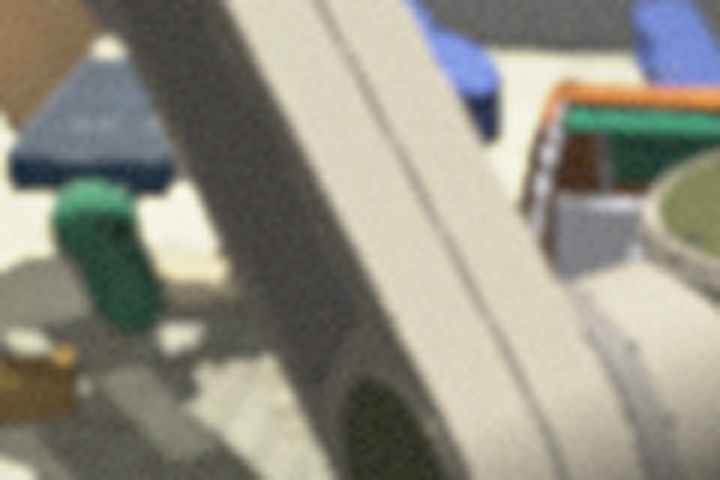

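```bash
python3 -m handwheel '[[[0.9,-0.1,1.2],[0,0,0],9.3],[[0.9,0,1.2],[0,0,0],9.3],[[0.8,0,1.1],[0,0,0],9.3],[[0.7,0,1.1],[0,0,0],9.3],[[0,0,0],[0,0,0],9.3],[[0,0,0],[0,0,0],9.3]]'
python3 - <<'E'
from h import *
go((.591,.379,.007))
E
```

```text
clock: 32.95
tool_pos: [0.5895, 0.3792, 0.0048]
tool_rot: [[-0.09, 0.994, 0.061], [0.821, 0.109, -0.56], [-0.564, 0.0, -0.826]]
force: [-3.3, -0.4, 6.5]
opening: 0.093
-> [0.591 0.379 0.007] tool cm [-0.15  0.14 -0.17]
```

```bash
python3 -m handwheel '[[[-0.15,0.1,-0.17],[0,0,0],9.3],[[0,0,0],[0,0,0],4.5],[[0,0,0],[0,0,0],4.5],[[0,0,0],[0,0,0],4.5],[[0,0,0],[0,0,0],4.5],[[0,0,0],[0,0,0],4.5],[[0,0,0],[0,0,0],4.5],[[0,0,0],[0,0,0],4.5],[[0,0,0],[0,0,0],4.5]]'
python3 -m handwheel '[[[-0.5,0,-0.8],[0,0,0],4.5],[[-1.1,0,-1.6],[0,0,0],4.5],[[-1.1,0,-1.6],[0,0,0],4.5],[[0,0,0],[0,0,0],4.5]]'
python3 - <<'E'
from h import *
im,D=snap("top","t17",(145,150,215,215),9)
E
```

```text
clock: 33.85
tool_pos: [0.591, 0.3791, 0.007]
tool_rot: [[-0.09, 0.994, 0.062], [0.822, 0.109, -0.559], [-0.562, 0.001, -0.827]]
force: [0.8, 0.0, -1.0]
opening: 0.0537
clock: 34.25
tool_pos: [0.5935, 0.3813, 0.0617]
tool_rot: [[-0.086, 0.994, 0.068], [0.825, 0.109, -0.554], [-0.558, 0.008, -0.829]]
force: [0.7, -0.0, -0.0]
opening: 0.0536
```

View pics/t17.png

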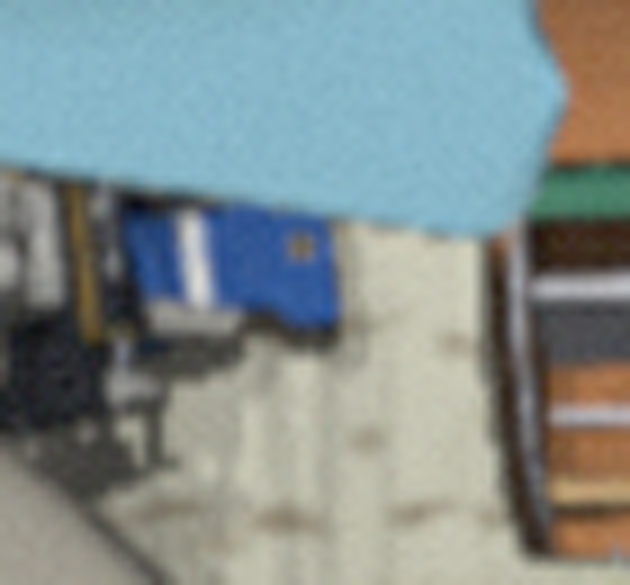

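```bash
python3 -m handwheel '[[[-1.1,0,-1.6],[0,0,0],4.5],[[-1.6,0,-2.5],[0,0,0],4.5],[[-1.6,0,-2.5],[0,0,0],4.5],[[-1.6,0,-2.5],[0,0,0],4.5],[[-1.6,0,-2.5],[0,0,0],4.5],[[-1.6,0,-2.3],[0,0,0],4.5],[[-1.1,0,-1.6],[0,0,0],4.5],[[0,0,0],[0,6.8,0],4.5],[[0,0,0],[0,6.8,0],4.5],[[0,0,0],[0,6.8,0],4.5],[[0,0,0],[0,6.8,0],4.5],[[0,0,0],[0,6.8,0],4.5]]'
python3 -m handwheel '[[[0,0,0],[0,0,-7.5],4.5],[[0,0,0],[0,0,-7.5],4.5],[[0,0,0],[0,0,-7.5],4.5],[[0,0,0],[0,0,-7.5],4.5],[[0,0,0],[0,0,-7.5],4.5],[[0,0,0],[0,0,-7.5],4.5],[[0,0,0],[0,0,-7.5],4.5],[[0,0,0],[0,0,-7.5],4.5],[[0,0,0],[0,0,-7.5],4.5],[[0,0,0],[0,0,-7.5],4.5],[[0,0,0],[0,0,-7.5],4.5],[[0,0,0],[0,0,0],4.5]]'
python3 - <<'E'
from h import *
from ov import W
P=(.596,-.001,-.022)
s=manip.get_state(); print(np.degrees(np.arctan2(s["tool_rot"][1,1],s["tool_rot"][0,1])))
go(W(P,-.155,.15,.26),W(P,-.155,-.108,.26),W(P,-.113,-.108,.22))
E
```

```text
clock: 35.5
tool_pos: [0.5905, 0.3822, 0.2421]
tool_rot: [[-0.109, 0.994, 0.002], [0.994, 0.109, 0.001], [0.001, 0.002, -1.0]]
force: [-0.3, 0.0, -1.3]
opening: 0.0534
clock: 36.7
tool_pos: [0.5902, 0.3817, 0.2406]
tool_rot: [[-1.0, 0.02, 0.0], [0.02, 1.0, -0.004], [-0.001, -0.004, -1.0]]
force: [-0.2, 0.7, -0.9]
opening: 0.0536
88.88149879081583
-> [0.4443 0.1524 0.26  ] tool cm [ 14.14 -23.22  -1.84]
-> [ 0.4387 -0.1056  0.26  ] tool cm [  0.06 -25.8    0.11]
-> [ 0.4807 -0.1065  0.22  ] tool cm [-4.2   0.01  4.  ]
```

```bash
python3 -m handwheel '[[[1,-1.5,-0.2],[0,0,0],4.5],[[2,-3,-0.3],[0,0,0],4.5],[[2.2,-3.6,-0.3],[0,0,0],4.5],[[2.2,-3.6,-0.3],[0,0,0],4.5],[[2.2,-3.6,-0.3],[0,0,0],4.5],[[2.2,-3.6,-0.3],[0,0,0],4.5],[[2.3,-4.3,-0.1],[0,0,0],4.5],[[0,-4,0],[0,0,0],4.5],[[0,-4,0],[0,0,0],4.5],[[0,-4,0],[0,0,0],4.5],[[0,-4,0],[0,0,0],4.5],[[0,-4,0],[0,0,0],4.5]]'
python3 -m handwheel '[[[-1,-3.5,0],[0,0,0],4.5],[[-1.2,-2.3,1],[0,0,0],4.5],[[-1,0,1],[0,0,0],4.5],[[-1,0,1],[0,-4,0],4.5],[[0,0,0.9],[0,0,0],4.5],[[0,0,0],[0,0,0],4.5],[[0,0,0],[0,0,0],4.5]]'
python3 - <<'E'
from h import *
from ov import W
P=(.596,-.001,-.022)
print(manip.get_state()["joints"],manip.get_state()["opening"])
go(W(P,-.113,-.108,.2),W(P,-.113,-.108,.06),W(P,-.113,-.108,.046))
im,D=snap("top","t18",(180,130,320,230),5.7)
E
```

```text
clock: 37.9
tool_pos: [0.4395, -0.0483, 0.2605]
tool_rot: [[-1.0, 0.026, 0.002], [0.026, 1.0, -0.004], [-0.002, -0.004, -1.0]]
force: [0.3, -1.0, -1.9]
opening: 0.0532
clock: 38.6
tool_pos: [0.481, -0.1055, 0.2218]
tool_rot: [[-0.997, 0.023, 0.07], [0.022, 1.0, -0.005], [-0.07, -0.003, -0.998]]
force: [0.1, -0.2, -0.7]
opening: 0.0536
[-0.3341 -0.2399  1.841   0.0182  1.4729 -1.8834] 0.053614139333640745
-> [ 0.4807 -0.1065  0.2   ] tool cm [ 0.19 -0.09  2.17]
-> [ 0.4807 -0.1065  0.06  ] tool cm [ 0.98  0.05 13.97]
-> [ 0.4807 -0.1065  0.046 ] tool cm [0.1 0.  1.4]
```

View pics/t18.png

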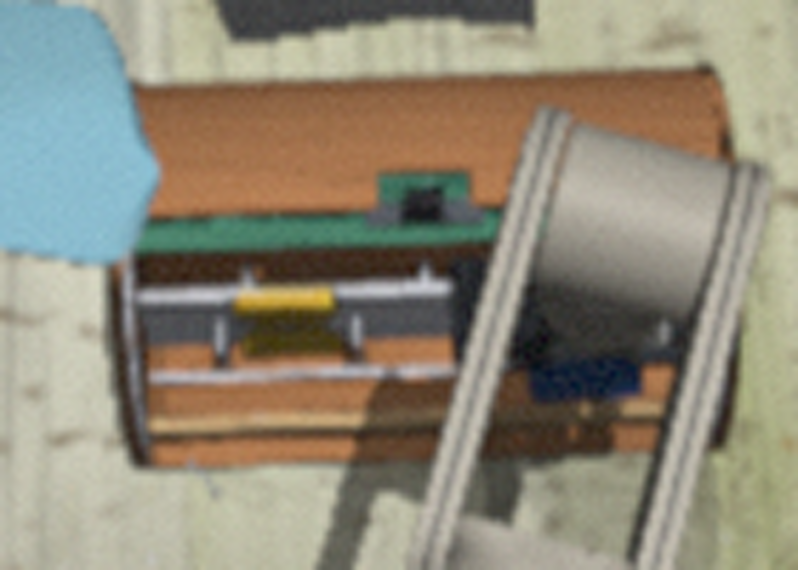

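```bash
python3 -m handwheel '[[[0.1,0,1.5],[0,0,0],4.5],[[0.2,0,3],[0,0,0],4.5],[[0.2,0,3],[0,0,0],4.5],[[0.2,0,3],[0,0,0],4.5],[[0.2,0,2.5],[0,0,0],4.5],[[0.1,0,2],[0,0,0],4.5],[[0.05,0,1.2],[0,0,0],4.5],[[0.05,0,0.9],[0,0,0],4.5],[[0,0,0],[0,0,0],4.5],[[0,0,0],[0,0,0],4.5]]'
python3 -m handwheel '[[[0,0,0.3],[0,0,0],4.5],[[0,0,0],[0,0,0],4.5]]'
```

```text
clock: 39.65
tool_pos: [0.4832, -0.1065, 0.0509]
tool_rot: [[-0.997, 0.022, 0.072], [0.022, 1.0, -0.005], [-0.072, -0.004, -0.997]]
force: [-0.6, 0.7, -0.3]
opening: 0.0532
clock: 39.85
tool_pos: [0.4833, -0.1065, 0.0477]
tool_rot: [[-0.997, 0.022, 0.072], [0.022, 1.0, -0.005], [-0.072, -0.004, -0.997]]
force: [-0.1, 0.4, -1.7]
opening: 0.0537
```

```bash
python3 -m handwheel '[[[0.1,0,0.3],[0,0,0],4.5],[[0,0,0],[0,0,0],4.5]]';python3 -m handwheel '[[[0,0,0.2],[0,0,0],4.5],[[0,0,0],[0,0,0],4.5]]'
```

```text
clock: 40.05
tool_pos: [0.4827, -0.1066, 0.0445]
tool_rot: [[-0.997, 0.022, 0.073], [0.022, 1.0, -0.006], [-0.073, -0.004, -0.997]]
force: [1.9, -0.6, -0.2]
opening: 0.0536
clock: 40.25
tool_pos: [0.4834, -0.1067, 0.0438]
tool_rot: [[-0.997, 0.022, 0.073], [0.022, 1.0, -0.006], [-0.073, -0.004, -0.997]]
force: [-3.0, 1.3, 10.9]
opening: 0.0536
```

Contact at z ≈ 0.044. Releasing and retreating.

```bash
python3 -m handwheel '[[[0,0,-0.1],[0,0,0],6],[[0,0,0],[0,0,0],7],[[0,0,0],[0,0,0],8.5],[[0,0,0],[0,0,0],8.5],[[0,0,-0.5],[0,0,0],8.5],[[0,0,-1.5],[0,0,0],8.5],[[0,0,-2.5],[0,0,0],8.5],[[0,0,-3],[0,0,0],8.5],[[0,0,-3],[0,0,0],8.5],[[3,0,-4],[0,0,0],8.5],[[3,-2,-4],[0,0,0],8.5],[[3,-3,-2],[0,0,0],8.5]]'
python3 -m handwheel '[[[0,-3,0],[0,0,0],0],[[0,-4,0],[0,0,0],0],[[0,-4,0],[0,0,0],0],[[0,-3,0],[0,0,0],0],[[0,0,0],[0,-8,0],0],[[0,0,0],[0,-8,0],0],[[0,0,0],[0,0,0],0]]'
python3 - <<'E'
from h import *
from ov import W
P=(.596,-.001,-.022)
im,D=snap("top","t19",(180,150,320,230),5.7)
snap("side","s19",(60,110,330,250),2.9)
print(manip.get_state()["joints"])
go(W(P,-.186,-.108,.23),W(P,-.186,-.108,.12),W(P,-.186,-.108,.055),W(P,-.165,-.108,.053))
E
```

```text
clock: 41.45
tool_pos: [0.3792, -0.1518, 0.2424]
tool_rot: [[-0.997, 0.019, 0.075], [0.018, 1.0, -0.007], [-0.075, -0.005, -0.997]]
force: [1.2, -1.8, 0.3]
opening: 0.085
clock: 42.15
tool_pos: [0.3732, -0.2916, 0.2361]
tool_rot: [[-0.939, 0.026, 0.343], [0.025, 1.0, -0.009], [-0.343, 0.0, -0.939]]
force: [-0.8, 0.6, -0.6]
opening: 0.0336
[-0.9989 -0.5081  2.0513  0.2885  1.4009 -2.5665]
-> [ 0.4077 -0.1049  0.23  ] tool cm [-2.33 18.84  1.78]
-> [ 0.4077 -0.1049  0.12  ] tool cm [ 3.76  0.05 10.34]
-> [ 0.4077 -0.1049  0.055 ] tool cm [2.22 0.03 6.11]
-> [ 0.4287 -0.1053  0.053 ] tool cm [-1.91  0.01  0.91]
```

View pics/t19.png

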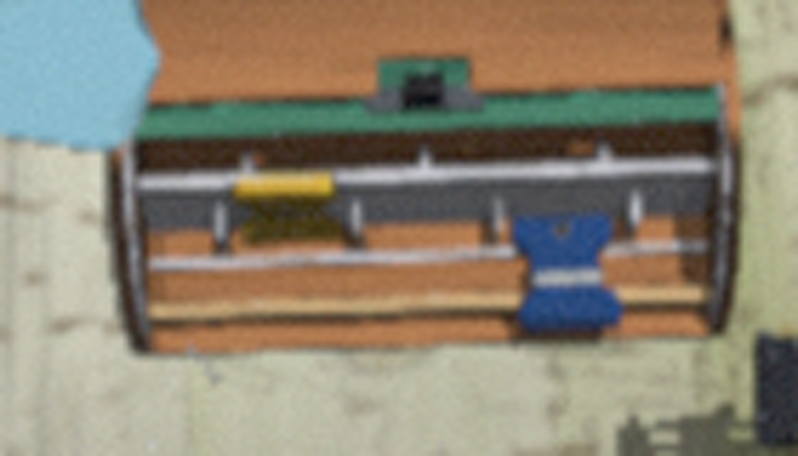

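View pics/s19.png

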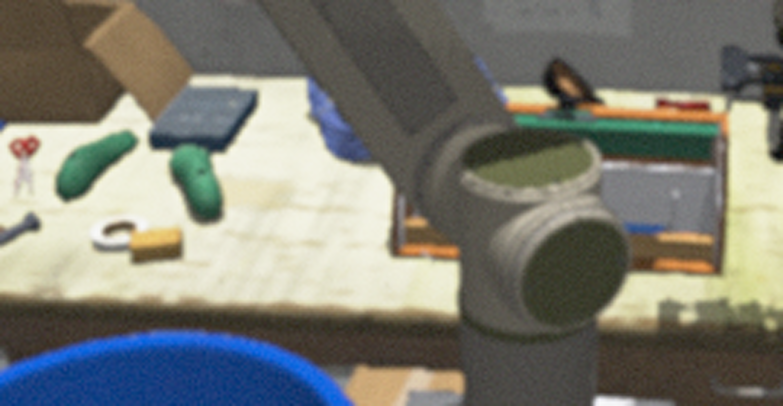

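```bash
python3 -m handwheel '[[[-0.4,2,0.3],[0,0,0],0],[[-0.5,3,0.3],[0,0,0],0],[[-0.5,3,0.3],[0,0,0],0],[[-0.5,3,0.3],[0,0,0],0],[[-0.5,3,0.3],[0,0,0],0],[[-0.4,3,0.3],[0,0,0],0],[[0,1.8,0],[0,0,0],0],[[0.9,0,2.5],[0,0,0],0],[[0.9,0,2.5],[0,0,0],0],[[0.9,0,2.5],[0,0,0],0],[[0.9,0,2.5],[0,0,0],0],[[0,0,0],[0,0,0],0]]'
python3 -m handwheel '[[[0.8,0,2.2],[0,0,0],0],[[0.7,0,2.1],[0,0,0],0],[[0.6,0,1.8],[0,0,0],0],[[0,0,0],[0,0,0],0],[[0,0,0],[0,0,0],0]]'
python3 - <<'E'
from h import *
from ov import W
P=(.596,-.001,-.022)
print(manip.get_state()["joints"])
go(*[W(P,x,-.108,z) for x,z in((-.165,.052),(-.157,.066),(-.149,.075),(-.138,.085),(-.128,.092),(-.116,.098),(-.1035,.103),(-.09,.106),(-.0765,.107),(-.066,.106))])
E
```

```text
clock: 43.45
tool_pos: [0.412, -0.1034, 0.1226]
tool_rot: [[-0.941, 0.019, 0.338], [0.017, 1.0, -0.009], [-0.338, -0.002, -0.941]]
force: [-0.4, 0.9, -0.7]
opening: 0.0005
clock: 43.95
tool_pos: [0.4155, -0.1055, 0.0625]
tool_rot: [[-0.939, 0.021, 0.344], [0.018, 1.0, -0.011], [-0.344, -0.004, -0.939]]
force: [1.2, -0.4, -0.1]
opening: 0.0008
[-0.5103 -0.6473  2.4662  0.1872  1.016  -2.1354]
-> [ 0.4287 -0.1053  0.052 ] tool cm [-0.87  0.04  1.44]
-> [ 0.4367 -0.1055  0.066 ] tool cm [-1.23 -0.01 -1.04]
-> [ 0.4447 -0.1057  0.075 ] tool cm [-1.06 -0.   -0.57]
-> [ 0.4557 -0.1059  0.085 ] tool cm [-1.38 -0.01 -0.56]
-> [ 0.4657 -0.1062  0.092 ] tool cm [-1.18 -0.   -0.31]
-> [ 0.4777 -0.1064  0.098 ] tool cm [-1.33 -0.   -0.15]
-> [ 0.4901 -0.1067  0.103 ] tool cm [-1.35 -0.   -0.04]
-> [ 0.5036 -0.107   0.106 ] tool cm [-1.37 -0.    0.18]
-> [ 0.5171 -0.1073  0.107 ] tool cm [-1.3  -0.    0.37]
-> [ 0.5276 -0.1075  0.106 ] tool cm [-0.95 -0.    0.46]
```

```bash
python3 -m handwheel '[[[-0.5,0,0.6],[0,0,0],0],[[-0.3,0,0.6],[0,0,0],0],[[0,0,0],[0,0,0],0]]'; python3 -m handwheel '[[[-0.5,0,-0.3],[0,0,0],0],[[-0.7,0,-0.6],[0,0,0],0],[[-0.6,0,-0.4],[0,0,0],0],[[-0.5,0,-0.28],[0,0,0],0],[[-0.7,0,-0.28],[0,0,0],0],[[-0.7,0,-0.28],[0,0,0],0],[[0,0,0],[0,0,0],0]]'
python3 - <<'E'
from h import *
im,D=snap("top","t20",(180,150,320,230),5.7)
E
```

```text
clock: 44.25
tool_pos: [0.4274, -0.1061, 0.0539]
tool_rot: [[-0.938, 0.021, 0.345], [0.018, 1.0, -0.012], [-0.345, -0.005, -0.939]]
force: [-0.1, 0.5, -0.5]
opening: 0.0002
clock: 44.95
tool_pos: [0.4546, -0.1064, 0.0859]
tool_rot: [[-0.938, 0.022, 0.345], [0.019, 1.0, -0.011], [-0.345, -0.004, -0.939]]
force: [0.0, 0.6, -0.1]
opening: 0.0009
```

View pics/t20.png

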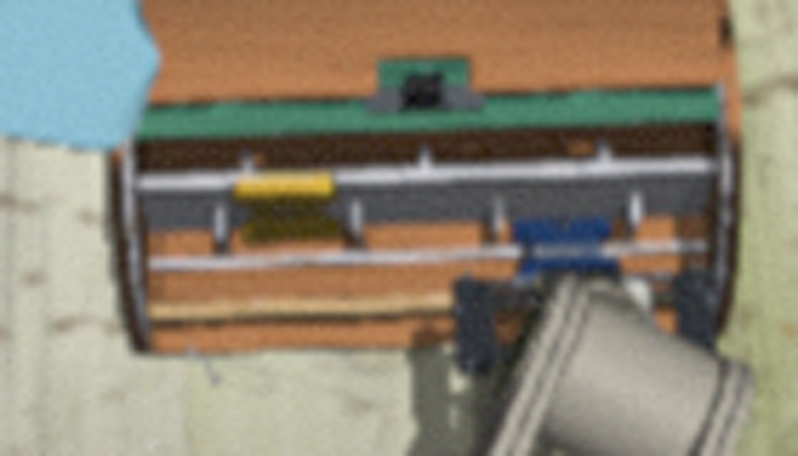

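Tipping up as before: the band has moved from row 278 to 250. Continuing.

```bash
python3 -m handwheel '[[[-0.6,0,-0.1],[0,0,0],0],[[-0.6,0,-0.1],[0,0,0],0],[[-0.7,0,-0.05],[0,0,0],0],[[-0.7,0,-0.05],[0,0,0],0],[[-0.7,0,0],[0,0,0],0],[[-0.7,0,0],[0,0,0],0],[[-0.7,0,0.1],[0,0,0],0],[[-0.7,0,0.15],[0,0,0],0],[[-0.65,0,0.2],[0,0,0],0],[[-0.5,0,0.2],[0,0,0],0],[[0,0,0],[0,0,0],0]]'
python3 -m handwheel '[[[-0.5,0,0.2],[0,0,0],0],[[-0.25,0,0.1],[0,0,0],0],[[0,0,0],[0,0,0],0],[[0,0,0],[0,0,0],0]]'
```

```text
clock: 46.1
tool_pos: [0.5166, -0.1074, 0.1038]
tool_rot: [[-0.939, 0.022, 0.343], [0.019, 1.0, -0.011], [-0.343, -0.003, -0.939]]
force: [0.0, 0.4, -0.5]
opening: 0.0007
clock: 46.5
tool_pos: [0.5241, -0.1076, 0.1036]
tool_rot: [[-0.939, 0.022, 0.343], [0.019, 1.0, -0.011], [-0.343, -0.003, -0.939]]
force: [-0.1, 0.4, -1.3]
opening: 0.0002
```

```bash
python3 -m handwheel '[[[-0.3,0,0.1],[0,0,0],0],[[0,0,0],[0,0,0],0],[[0,0,0],[0,0,0],0]]'; python3 -m handwheel '[[[-0.15,0,0.05],[0,0,0],0],[[0,0,0],[0,0,0],0]]'
```

```text
clock: 46.8
tool_pos: [0.526, -0.1076, 0.1032]
tool_rot: [[-0.94, 0.022, 0.34], [0.019, 1.0, -0.01], [-0.34, -0.003, -0.94]]
force: [-12.0, 0.6, 7.2]
opening: 0.0002
clock: 47.0
tool_pos: [0.5264, -0.1076, 0.103]
tool_rot: [[-0.941, 0.021, 0.337], [0.019, 1.0, -0.01], [-0.338, -0.003, -0.941]]
force: [-24.4, 1.7, 16.6]
opening: 0.0005
```

```bash
python3 -m handwheel '[[[0.5,0,-0.1],[0,0,0],0],[[1,0,-0.3],[0,0,0],0],[[2,0,-0.7],[0,0,0],0],[[3,0,-1],[0,0,0],0],[[3,0,-3],[0,0,0],0],[[1,-1,-4],[0,0,0],0],[[0,-2,-4],[0,8,0],0],[[0,-2,-2],[0,8,0],0],[[0,-2,0],[0,3.5,0],5.5],[[0,0,0],[0,0,0],5.5],[[0,0,0],[0,0,0],5.5]]'
python3 - <<'E'
from h import *
im,D=snap("top","t21",(180,140,320,230),5.7)
im,D=snap("side","s21"); im,D=snap("top","t21f")
for k in("knob",):
  for r in manip.tip_of("top",k)[:2]: print(r["conf"],r["uv"],ray("top",r["uv"],.185))
print(manip.get_state()["joints"])
E
```

```text
clock: 48.1
tool_pos: [0.3816, -0.1735, 0.2088]
tool_rot: [[-1.0, 0.022, 0.012], [0.022, 1.0, -0.002], [-0.013, -0.002, -1.0]]
force: [-0.1, 0.1, -0.4]
opening: 0.0198
0.65 [256.8, 167.3] [ 0.5871 -0.0119  0.185 ]
[-0.5528 -0.3942  1.9844  0.0041  1.5383 -2.1022]
```

View pics/t21.png

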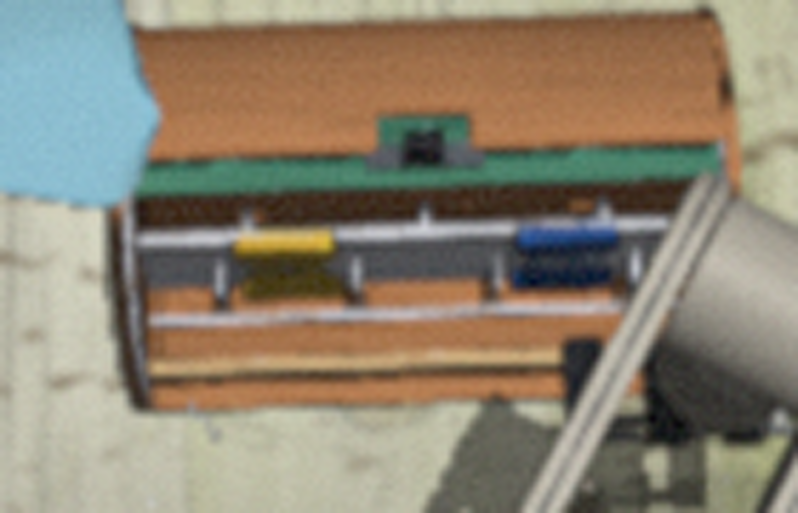

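View pics/s21.png

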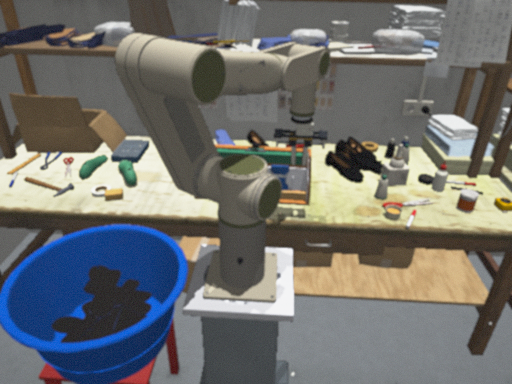

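View pics/t21f.png

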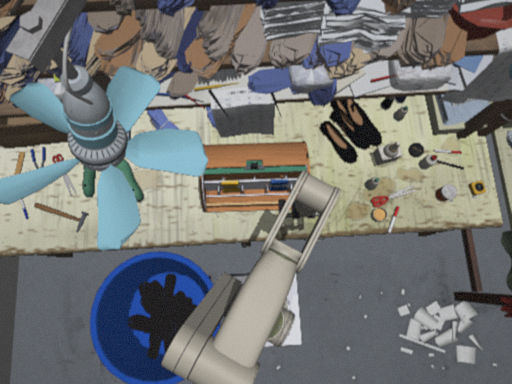

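Both plates stand in their bays: yellow at zoomed (235-333,235-295) and blue at (515-615,230-285). No red plate shows anywhere on the bench, and the cone and cup haven't moved. Now I'll close the shutter.

```bash
python3 -m handwheel '[[[0,0,-2.5],[0,0,0],5.5],[[0,0,-2.5],[0,0,0],5.5],[[-2,2,0],[0,0.7,0],5.5],[[-3,2.5,0],[0,0,0],5.5],[[-3,2.6,0],[0,0,0],5.5],[[-3,2.6,0],[0,0,0],5.5],[[-3,2.6,0],[0,0,0],5.5],[[-3,2.6,0],[0,0,0],5.5],[[-2.2,1.8,0],[0,0,0],5.5],[[-2,1,0],[0,0,0],5.5],[[0,0,0],[0,0,0],5.5],[[0,0,0],[0,0,0],5.5]]'
python3 - <<'E'
from h import *
print(ray("top",(253.7,165.3),.185))
go((.599,-.001,.22),(.599,-.001,.178))
E
```

```text
clock: 49.5
tool_pos: [0.5962, -0.0009, 0.2591]
tool_rot: [[-1.0, 0.021, 0.0], [0.021, 1.0, -0.003], [-0.0, -0.003, -1.0]]
force: [-0.6, 0.1, 0.2]
opening: 0.0551
[0.5965 0.0005 0.185 ]
-> [ 0.599 -0.001  0.22 ] tool cm [-0.28  0.01  3.91]
-> [ 0.599 -0.001  0.178] tool cm [0.   0.01 4.2 ]
```

```bash
python3 -m handwheel '[[[-0.3,0,2],[0,0,0],5.5],[[0,0,2],[0,0,0],5.5],[[0,0,2],[0,0,0],5.5],[[0,0,1.2],[0,0,0],5.5],[[0,0,0.9],[0,0,0],5.5],[[0,0,0],[0,0,0],5.5],[[0,0,0],[0,0,0],2],[[0,0,0],[0,0,0],2],[[0,0,0],[0,0,0],2],[[0,0,0],[0,0,0],2],[[0,0,0],[0,0,0],2],[[0,0,0],[0,0,0],2]]'
```

```text
clock: 50.7
tool_pos: [0.6002, -0.0016, 0.1791]
tool_rot: [[-1.0, 0.022, 0.002], [0.022, 1.0, -0.003], [-0.002, -0.003, -1.0]]
force: [-0.5, 0.3, 5.1]
opening: 0.0297
```

```bash
python3 -m handwheel '[[[0.9,0,0.0],[0,0,0],2],[[0.9,0,0.06],[0,0,0],2],[[1.82,0,0.25],[0,0,0],2],[[1.75,0,0.43],[0,0,0],2],[[1.73,0,0.61],[0,0,0],2],[[0,0,0],[0,0,0],2]]'
```

```text
clock: 51.3
tool_pos: [0.5282, 0.0003, 0.1661]
tool_rot: [[-1.0, 0.022, 0.002], [0.022, 1.0, -0.003], [-0.003, -0.003, -1.0]]
force: [-6.6, 2.4, 10.2]
opening: 0.0301
```

```bash
python3 -m handwheel '[[[1.68,0,0.65],[0,0,0],2],[[1.58,0,0.9],[0,0,0],2],[[1.43,0,1.08],[0,0,0],2],[[1.31,0,1.24],[0,0,0],2],[[0,0,0],[0,0,0],2]]'
```

```text
clock: 51.8
tool_pos: [0.4668, 0.0019, 0.1251]
tool_rot: [[-1.0, 0.021, -0.001], [0.021, 1.0, -0.002], [0.001, -0.002, -1.0]]
force: [-5.5, 3.9, 0.0]
opening: 0.0298
```

```bash
python3 -m handwheel '[[[1.22,0,1.39],[0,0,0],2],[[1.05,0,1.48],[0,0,0],2],[[0.88,0,1.61],[0,0,0],2],[[0,0,0],[0,0,0],2]]'; python3 -c "
from h import *
print(manip.get_state()['joints'])"
```

```text
clock: 52.2
tool_pos: [0.4354, 0.0027, 0.0791]
tool_rot: [[-1.0, 0.022, -0.002], [0.022, 1.0, -0.002], [0.002, -0.002, -1.0]]
force: [1.1, 5.4, -5.6]
opening: 0.0298
[-0.1103 -0.2112  2.0821 -0.0018  1.2723 -1.6589]
```

```bash
python3 -m handwheel '[[[0.68,0,1.62],[0,0,0],2],[[0.4,0,1.3],[0,0,0],2],[[0,0,0],[0,0,0],2]]'; python3 -m handwheel '[[[0.1,0,0.5],[0,0,0],2],[[0,0,0],[0,0,0],2]]'; python3 -m handwheel '[[[0,0,0.4],[0,0,0],2],[[0,0,0],[0,0,0],2]]'
```

```text
clock: 52.5
tool_pos: [0.425, 0.0029, 0.0502]
tool_rot: [[-1.0, 0.022, -0.002], [0.022, 1.0, -0.001], [0.002, -0.001, -1.0]]
force: [0.2, 8.2, -5.1]
opening: 0.0299
clock: 52.7
tool_pos: [0.4239, 0.003, 0.0459]
tool_rot: [[-1.0, 0.022, -0.003], [0.022, 1.0, -0.001], [0.003, -0.001, -1.0]]
force: [-3.5, 7.3, -3.3]
opening: 0.0299
clock: 52.9
tool_pos: [0.4233, 0.003, 0.0418]
tool_rot: [[-1.0, 0.022, -0.004], [0.022, 1.0, -0.001], [0.004, -0.001, -1.0]]
force: [-5.7, 7.7, -0.8]
opening: 0.0297
```

```bash
python3 -m handwheel '[[[-0.1,0.1,0.3],[0,0,0],2],[[0,0,0],[0,0,0],2]]'; python3 -m handwheel '[[[-0.1,0,0.3],[0,0,0],2],[[0,0,0],[0,0,0],2]]'
```

```text
clock: 53.1
tool_pos: [0.4232, 0.003, 0.0384]
tool_rot: [[-1.0, 0.022, -0.007], [0.022, 1.0, -0.003], [0.007, -0.003, -1.0]]
force: [-10.1, 0.8, 2.8]
opening: 0.0294
clock: 53.3
tool_pos: [0.424, 0.003, 0.0361]
tool_rot: [[-1.0, 0.022, -0.008], [0.022, 1.0, -0.003], [0.007, -0.003, -1.0]]
force: [-17.1, 1.2, 14.7]
opening: 0.0298
```

```bash
python3 -m handwheel '[[[0.1,0,-0.2],[0,0,0],5.5],[[0,0,0],[0,0,0],5.5],[[0,0,0],[0,0,0],5.5],[[0.2,0,-2],[0,0,0],5.5],[[0.3,0,-3],[0,0,0],5.5],[[0.5,0,-4],[0,0,0],5.5],[[0.5,-1,-4],[0,0,0],5.5],[[0,-3,-3],[0,0,0],5.5],[[0,-4,0],[0,0,0],5.5],[[0,-4,0],[0,0,0],5.5],[[0,-4,0],[0,0,0],5.5],[[0,-4,0],[0,0,0],5.5]]'
python3 - <<'E'
from h import *
from ov import W
P=(.596,-.001,-.022)
im,D=snap("top","t22",(180,140,320,230),5.7)
I=im[190:225,215:300,::-1]; cv2.imwrite("pics/k22.png",cv2.resize(I,None,fx=9,fy=9,interpolation=cv2.INTER_NEAREST))
snap("side","s22",(200,130,330,220),6)
for a in(0,.05,.1,.2):
    f=np.arctan2(42,170)+a
    print(a,proj("top",W(P,-.175*np.cos(f),0,.01+.175*np.sin(f))),"edge side",proj("side",W(P,-.145*np.cos(a),-.2,.01+.145*np.sin(a))),proj("side",W(P,-.145*np.cos(a),.2,.01+.145*np.sin(a))))
E
```

```text
clock: 54.5
tool_pos: [0.4071, -0.1982, 0.2]
tool_rot: [[-1.0, 0.022, 0.002], [0.022, 1.0, -0.004], [-0.002, -0.004, -1.0]]
force: [-0.4, 0.6, 0.3]
opening: 0.0552
0 [255.4671 210.7286] edge side [300.4293 201.1004] [203.8431 195.5548]
0.05 [255.4544 209.8859] edge side [300.5531 199.5705] [203.7649 194.0384]
0.1 [255.4379 208.9468] edge side [300.6761 197.9916] [203.7039 192.475 ]
0.2 [255.3937 206.7854] edge side [300.9181 194.7055] [203.6342 189.2255]
```

View pics/t22.png

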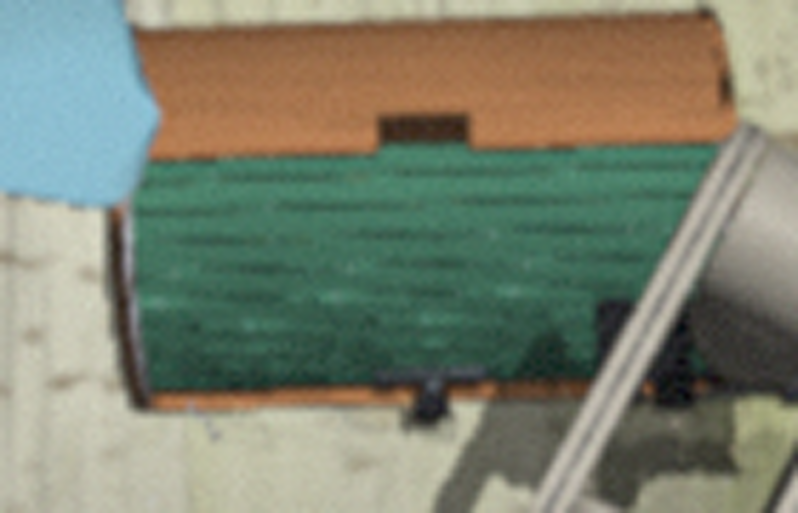

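View pics/k22.png

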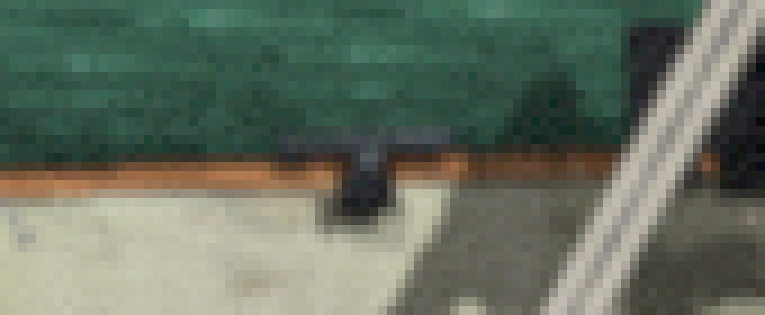

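View pics/s22.png

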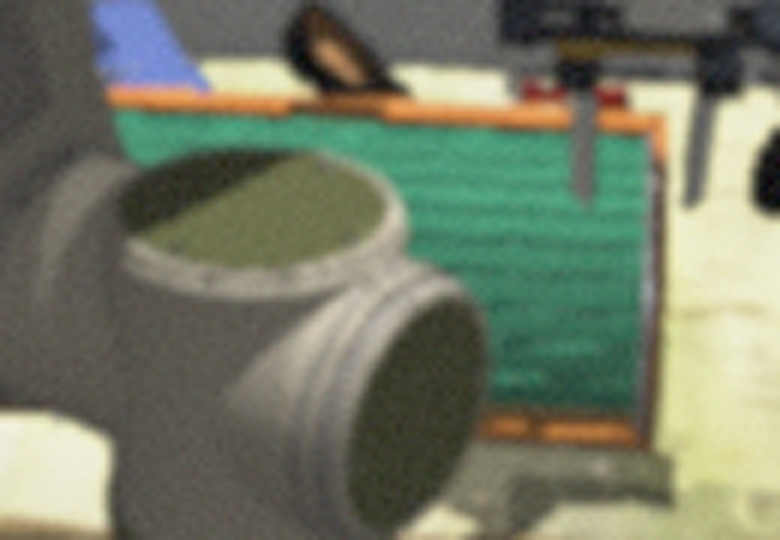

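```bash
python3 -m handwheel '[[[0,4,0],[0,0,0],0],[[0,4,0],[0,0,0],0],[[0,4,0],[0,0,0],0],[[-0.5,4,0],[0,0,0],0],[[-0.7,4,0],[0,0,0],0],[[-0.4,0,3],[0,0,0],0],[[0,0,3],[0,0,0],0],[[0,0,3],[0,0,0],0],[[0,0,3],[0,0,0],0],[[0,0,0],[0,0,0],0],[[0,0,0],[0,0,0],0]]'
python3 -m handwheel '[[[0,0,0.8],[0,0,0],0],[[0,0,0.4],[0,0,0],0],[[0,0,0],[0,0,0],0],[[0,0,0],[0,0,0],0]]'
```

```text
clock: 55.7
tool_pos: [0.4272, 0.0032, 0.0792]
tool_rot: [[-1.0, 0.022, -0.001], [0.022, 1.0, -0.003], [0.0, -0.003, -1.0]]
force: [0.6, 0.3, 0.4]
opening: 0.0006
clock: 56.1
tool_pos: [0.4279, 0.0027, 0.0674]
tool_rot: [[-1.0, 0.022, 0.001], [0.022, 1.0, -0.003], [-0.001, -0.003, -1.0]]
force: [0.6, -0.7, -0.5]
opening: 0.0004
```

```bash
python3 -m handwheel '[[[0,0,0.3],[0,0,0],0],[[0,0,0],[0,0,0],0],[[0,0,0],[0,0,0],0]]'; python3 -m handwheel '[[[0,0,0.2],[0,0,0],0],[[0,0,0],[0,0,0],0],[[0,0,0],[0,0,0],0]]'; python3 -m handwheel '[[[0,0,0.2],[0,0,0],0],[[0,0,0],[0,0,0],0],[[0,0,0],[0,0,0],0]]'
```

```text
clock: 56.4
tool_pos: [0.4275, 0.0027, 0.0639]
tool_rot: [[-1.0, 0.022, 0.0], [0.022, 1.0, -0.003], [-0.001, -0.003, -1.0]]
force: [0.5, -1.1, -1.3]
opening: 0.0006
clock: 56.7
tool_pos: [0.4279, 0.0027, 0.0633]
tool_rot: [[-1.0, 0.022, 0.001], [0.022, 1.0, -0.004], [-0.001, -0.003, -1.0]]
force: [-7.4, -0.3, 14.1]
opening: 0.0003
clock: 57.0
tool_pos: [0.4281, 0.0027, 0.063]
tool_rot: [[-1.0, 0.022, 0.001], [0.022, 1.0, -0.004], [-0.001, -0.004, -1.0]]
force: [-16.3, 1.5, 32.9]
opening: 0.0002
```

The knob's top is at z = 0.063, which is exactly the fully-down height, and it doesn't yield to 33 N. I'll retreat and take a last look.

```bash
python3 -m handwheel '[[[0,0,-0.5],[0,0,0],0],[[0,0,-2],[0,0,0],0],[[0.5,0,-4],[0,0,0],0],[[0.5,0,-4],[0,0,0],0],[[0,0,-4],[0,0,0],0],[[0,4,0],[0,0,0],0],[[0,4,0],[0,0,0],0],[[0,4,0],[0,0,0],0],[[0,4,0],[0,0,0],0],[[0,4,0],[0,0,0],0],[[0,4,0],[0,0,0],0],[[0,0,0],[0,0,0],0]]'
python3 - <<'E'
from h import *
snap("top","t23",(150,120,430,240),2.8); snap("side","s23",(100,100,430,240),2.4)
for k in("thread_cone","paste_cup"):
  for n in("side","top"):
    for r in manip.tip_of(n,k)[:1]: print(n,k,r["conf"],ray(n,r["uv"],0))
E
```

```text
clock: 58.2
tool_pos: [0.4221, 0.2473, 0.2038]
tool_rot: [[-1.0, 0.018, 0.0], [0.018, 1.0, -0.002], [-0.0, -0.002, -1.0]]
force: [0.2, 0.4, 0.2]
opening: 0.0009
side thread_cone 0.59 [ 0.5157 -0.5325  0.    ]
top thread_cone 0.58 [ 0.5226 -0.5379  0.    ]
top paste_cup 0.62 [ 0.3972 -0.5516  0.    ]
```

View pics/t23.png

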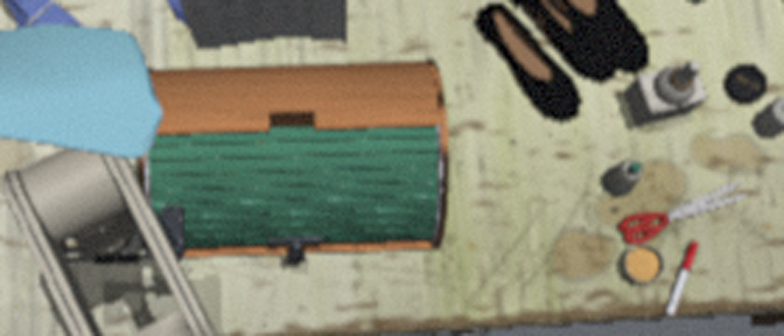

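View pics/s23.png

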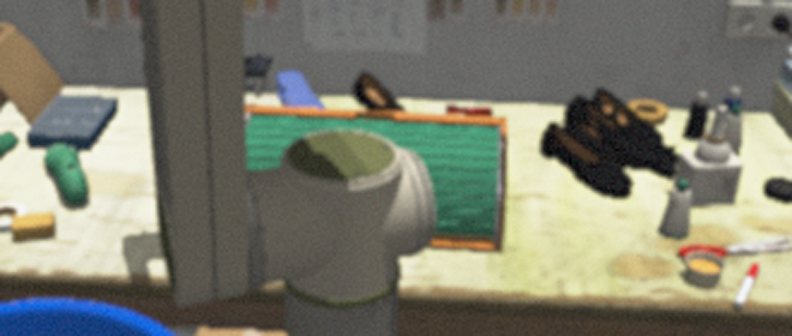

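The shutter is down, with the knob at zoomed (293,250). The cone at (620,178) and cup at (640,265) haven't moved, and the arm is clear. Handing in.

```bash
python3 -c "
from bench import manip
print(manip.close_job())"
```

```text
the job is handed in; nothing more can be done
None
```

The job is done and handed in at about 58 s. I raised the shutter to its stop. I laid the yellow plate in the left bay and the blue one in the right, pushed each up against the fence, and then drew the shutter fully down.

- **Plates:** the last picture before closing showed both standing against the fence, one to a bay. I could not see inside afterwards. No red plate showed in any picture, so I took it as absent, though parts of the bench were always hidden by the fan or the arm.
- **Shutter open:** it stayed up when I let go of the knob, all through the plate work.
- **Shutter closed:** the top of the knob was at 63 mm, the fully-down height, and it did not move under a 33 N press. The shutter was already slightly ajar at the start, by about 0.2 rad.
- **Cone and cup:** the pictures and the networks' readings put both within about 2 cm of where they started, which is within the networks' scatter. In the last check the network did not find the cup in the side view, but it is visible there.
- **Rubber block:** it shifted a little during the run, while the arm was not near it.
- **Forces:** the highest reading I saw was about 37 N, from the press on the closed knob. I only saw the reading at the end of each move.

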